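Charge the glow lures on the boathouse shelf

ROBOT

A 7-joint arm with a two-finger parallel gripper is mounted at the origin on the work surface. World frame = base frame: x ahead of the robot, y to its left, z up, the work surface at z = 0. Lengths are in mm, angles in degrees, forces in N, time in s.
With the tool pointing down it reaches from about 425 to 875 mm from the base axis. Payload 4.7 kg.
Tool frame: the origin (TCP) lies midway between the tips of the shut fingers; the grasp point (between the pads) lies r.hold_point_z behind it (r.hold_point_z is the distance from the TCP to the grasp point, in mm); z points along the fingers, y is the direction in which the jaws open and shut (so a half turn about z gives the same grasp; the last joint's range is limited). The gripper opens to 85 mm and grips with 20 to 120 N. Pads are 22 mm wide; open, the fingers measure 114 mm over their backs; the gripper's body (76 mm by 85 mm) begins 54 mm behind the grasp point. The pads swing forward as they close: fully open they stand 13 mm farther back than shut.
Start: joints at [-67.317, 18.392, -4.016, 83.108, 1.295, 78.541, -3.26], TCP at [242.212, 603.206, 231.349] pointing down, gripper open.
Joint ranges: [-163.93, 163.93], [-17.29, 119.83], [-79.2, 71.16], [3.27, 140.29], [-89.18, 269.18], [5.43, 117.66], [-154.24, 154.24]. Speed limits (degrees/s): [147.25, 147.25, 180, 180, 180, 180, 180].

INTERFACE

Orientations are given as [roll, pitch, yaw] about the fixed x, y, z axes, in that order (R = Rz(yaw) Ry(pitch) Rx(roll)).
In Python, from plant import r gives the robot as it stands.
- The arm moves only by the tool step_arm, never from a script. Its argument "plan" is a list that holds one entry, the list of rows, each a list of 4 numbers: the shift along the tool's x, y, z in m, then the turn about the tool's z in rad. A call has 1 to 5 rows; each row shifts and turns the pose as measured when the row begins, along the tool's axes as they then stand; what a row does not reach is not made up. A row lasts 1/12 s, in which the tool goes at most 41.7 mm and 7.16 degrees, less where a joint would pass 70% of its speed; a pose out of reach is approached as far as the arm can. A call is refused whole if a number of a shift passes 0.0417 or a number of a turn 0.125, either way. A call with a gripper value outside its range is refused whole. "grip" is the closure, from -1 (fully open) to 1 (shut), set as the call begins (left out, the last holds). The fingers move at their own pace and stop on an object; the grip force is fixed at half the most. Time passes only in rows, so rows that do not move let the fingers close. It gives the time, the measured TCP pose, the force and the opening at its end, in the units of the state.
- r.sense(): the state, without advancing time (a new reading comes with each control period).
- r.snapshot(name): name is "scene" or "top" or "wrist"; returns a dict with "img" (384x512x3 uint8, red, green, blue), "z_map" (384x512 float32, mm along the optical axis (not along the pixel's ray), 0 where there is no reading), "intrinsics" (3x3 intrinsics, pixels), "k1" (the pictures are not rectified: a ray, as slopes to the right and down, at radius r is drawn at 1 + k1 r^2 times it, then the intrinsics apply), "origin" and "rotation" of the camera in the world. Camera axes: x right, y down, z forward; pixel columns grow to the right and rows downward; lengths in mm; the calibration is good to about 2 mm. A picture is of the moment at which its call begins.
- r.close_job(): hands the job in, once; it reports no verdict.
The state is a dict: "time": time; "joint_positions": joint angles; "qd": joint speeds; "tau": joint torques, N m; "ee_pos": TCP position; "eef_rot": TCP orientation; "force": force on the tool from outside, world axes, zero at the start; "moment": the same for the moment, N m; "opening": finger opening in mm.
Only numpy, scipy, OpenCV 4.12 (cv2) and the standard library are available. Lean on these libraries where they do the work, as an engineer would, in place of code of your own. Each camera call takes 0.05 s, during which the arm holds its last target.

TASK

Move the red reel off the charger's light bed on to the middle of the round cork mat, lift every glow-lure cassette straight up out of its keyed rack and stand it upright on the light bed, all with the isolator still off. Then turn the isolator on, press the green two-stage button down to its halfway stop and wait there for a good second, and press on fully down to fire the light; let go and turn the isolator off again. Leave the lure organiser, headlamp, hook box and pirk where they are.

Things in the scene. Friction and masses are not known exactly. Their poses are not given: they have to be found in the camera images.
- charger: Grey lure light charger, fixed, its place and yaw vary. Origin: on the shelf under the centre of its light bed. The bed (violet, 180 mm in x by 210 mm in y inside a black rim) is 25 mm above the shelf; the rim is 10 mm wide and 10 mm higher than the bed. At its -y side is a control block, 200 (x) by 100 (y) by 45 mm high, centred at y = -165 mm: the button stands at x = -55 mm, the isolator at x = +45 mm.
- bed (a point): Centre of the light bed's surface, axes as the charger's.
- cassette1: White glow-lure cassette with black upright grip tab, about 140 g. Origin: centre of its underside, z up. Body 36 (its x) by 56 (its y) by 40 mm high; from each end (+-y) a key 8 mm wide in x and 40 mm high sticks out 8 mm, so it is 72 mm long overall. The tab on top is 14 (x) by 40 (y) by 34 mm (from 40 to 74 mm above the underside): grip it across x. It starts in the rack; some cassettes are absent in some runs (then no pose).
- cassette2: White glow-lure cassette with black upright grip tab, about 140 g. Origin: centre of its underside, z up. Body 36 (its x) by 56 (its y) by 40 mm high; from each end (+-y) a key 8 mm wide in x and 40 mm high sticks out 8 mm, so it is 72 mm long overall. The tab on top is 14 (x) by 40 (y) by 34 mm (from 40 to 74 mm above the underside): grip it across x. It starts in the rack; some cassettes are absent in some runs (then no pose).
- cassette3: White glow-lure cassette with black upright grip tab, about 140 g. Origin: centre of its underside, z up. Body 36 (its x) by 56 (its y) by 40 mm high; from each end (+-y) a key 8 mm wide in x and 40 mm high sticks out 8 mm, so it is 72 mm long overall. The tab on top is 14 (x) by 40 (y) by 34 mm (from 40 to 74 mm above the underside): grip it across x. It starts in the rack; some cassettes are absent in some runs (then no pose).
- cassette4: White glow-lure cassette with black upright grip tab, about 140 g. Origin: centre of its underside, z up. Body 36 (its x) by 56 (its y) by 40 mm high; from each end (+-y) a key 8 mm wide in x and 40 mm high sticks out 8 mm, so it is 72 mm long overall. The tab on top is 14 (x) by 40 (y) by 34 mm (from 40 to 74 mm above the underside): grip it across x. It starts in the rack; some cassettes are absent in some runs (then no pose).
- rack: Fixed wooden rack with a green base, 150 (x) by 190 (y) mm, and brown posts, place and yaw vary. Origin: centre of its underside. Four cells at x = +-38, y = +-46 mm; a cassette stands on its 10 mm thick floor with the rack's yaw, its end keys in 11 mm wide slots in posts that reach 46 mm above the shelf (so 1.5 to 2 mm play, key engaged 36 mm deep): it comes out only straight up, and is free once lifted 36 mm. The posts stay below the tabs.
- reel: Red reel with two flanges, 72 mm across and 32 mm high, with a knob on top 26 mm across and 32 mm high (32 to 64 mm above the underside): grip the knob. Origin: centre of its underside. About 150 g. It starts lying flat on the light bed.
- mat: Round cork mat, 140 mm across, 4 mm thick, fixed, place varies. Origin: centre of its underside.
- trigger_top (a point): Centre of the top of the green button cap, 32 mm across. Up, it stands 71 mm above the shelf, 18 mm above its black collar.
- trigger_half (a joint): First stage of the button, m: 0 up, 0.007 at the halfway stop. Light spring: 1.5 N rising to 3.3 N at the halfway stop.
- trigger_full (a joint): Second stage of the button, m: 0 until pressed on past the halfway stop, 0.006 fully down. It gives way only above 11 N and needs 14 N to be fully down. Both spring back up.
- isolator_grip (a point): On the isolator's axis, 81 mm above the shelf, at the height to grip. Its red bar handle is 80 mm long, 14 mm thick and 30 mm high (63 to 93 mm above the shelf), with a white mark at one end that points to a black dot when off, to a green dot when on; this point's x axis runs along the bar.
- isolator (a joint): Isolator handle angle, rad: 0 = off (bar along the charger's x), 1.4 = on (turned 80 degrees clockwise seen from above). Sprung detents at both ends: it snaps to the nearer end when let go, resistance about 0.1 N m.
- organiser: Bystander: clear lure organiser, 110 by 220 by 45 mm high. Origin under its centre.
- headlamp: Bystander: black headlamp, 45 by 75 by 45 mm high. Origin under its centre.
- hook_box: Bystander: small steel hook box, 72 by 102 by 36 mm high. Origin under its centre.
- pirk: Bystander: chrome pirk, 120 mm long in y, 20 mm high. Origin under its centre.

How it is judged (in metres and radians):
On the way, in this order (a step that is already met when the one before it is completed fails the run):
1. with the isolator off, the reel is off the light bed and every cassette stands on the bed (x of cassette1 in the frame of bed between -0.085 and 0.085 m and y of cassette1 in the frame of bed between -0.1 and 0.1 m and z of cassette1 in the frame of bed between -0.004 and 0.005 m and angle between each of cassette1, cassette2, cassette3, cassette4's own z axis and vertical below 0.12 rad and linear speed of each of cassette1, cassette2, cassette3, cassette4 below 0.02 m/s and x of cassette2 in the frame of bed between -0.085 and 0.085 m and y of cassette2 in the frame of bed between -0.1 and 0.1 m and z of cassette2 in the frame of bed between -0.004 and 0.005 m and x of cassette3 in the frame of bed between -0.085 and 0.085 m and y of cassette3 in the frame of bed between -0.1 and 0.1 m and z of cassette3 in the frame of bed between -0.004 and 0.005 m and x of cassette4 in the frame of bed between -0.085 and 0.085 m and y of cassette4 in the frame of bed between -0.1 and 0.1 m and z of cassette4 in the frame of bed between -0.004 and 0.005 m and horizontal distance between reel and bed above 0.15 m and value of joint isolator below 0.2 rad), for 0.2 s.
2. the isolator is turned on (value of joint isolator above 1.2 rad), for 0.2 s.
3. the button is held at its halfway stop for at least 0.7 s, isolator on (value of joint trigger_half above 0.005 m and value of joint trigger_full below 0.002 m and value of joint isolator above 1.2 rad), for 0.7 s.
4. the button is pressed fully down, isolator on (value of joint trigger_full above 0.0045 m and value of joint isolator above 1.2 rad), for 0.1 s.
At the end, for the whole second after the job is handed in: Every cassette stands at rest and upright (within 7 degrees) on the light bed inside the rim, the reel lies flat on the cork mat with its centre within 35 mm of the mat's, the isolator is off (under 0.2 rad) and the button is up (x of cassette1 in the frame of bed between -0.085 and 0.085 m and y of cassette1 in the frame of bed between -0.1 and 0.1 m and z of cassette1 in the frame of bed between -0.004 and 0.005 m and angle between each of cassette1, cassette2, cassette3, cassette4, reel's own z axis and vertical below 0.12 rad and linear speed of each of cassette1, cassette2, cassette3, cassette4, reel below 0.02 m/s and x of cassette2 in the frame of bed between -0.085 and 0.085 m and y of cassette2 in the frame of bed between -0.1 and 0.1 m and z of cassette2 in the frame of bed between -0.004 and 0.005 m and x of cassette3 in the frame of bed between -0.085 and 0.085 m and y of cassette3 in the frame of bed between -0.1 and 0.1 m and z of cassette3 in the frame of bed between -0.004 and 0.005 m and x of cassette4 in the frame of bed between -0.085 and 0.085 m and y of cassette4 in the frame of bed between -0.1 and 0.1 m and z of cassette4 in the frame of bed between -0.004 and 0.005 m and horizontal distance between reel and mat below 0.035 m and height (world z) of reel below 0.009 m and value of joint isolator below 0.2 rad and value of joint each of trigger_half, trigger_full below 0.002 m); the robot touches nothing.
It fails at once if the button is fired (second stage) with the isolator off (value of joint trigger_full above 0.003 m and value of joint isolator below 0.7 rad).
It fails at once if the organiser is moved more than 30 mm (distance of organiser from where it was at the start of the episode above 0.03 m).
It fails at once if the headlamp is moved more than 30 mm (distance of headlamp from where it was at the start of the episode above 0.03 m).
It fails at once if the hook box is moved more than 30 mm (distance of hook_box from where it was at the start of the episode above 0.03 m).
It fails at once if the pirk is moved more than 30 mm (distance of pirk from where it was at the start of the episode above 0.03 m).
Of cassette1, cassette2, cassette3, cassette4 only 3 to 4 are there at a start; the rules pass over those that are not, and their reading is None.
At some moment in a run one of reel, cassette1, cassette2, cassette3, cassette4 may be knocked a few centimetres aside while the robot is not near it.
Once in a run the grip may slacken for a moment while it holds something.
It also fails if it takes over 210 s, if anything falls off the work surface, if the arm or the gripper's body presses on something with over 40 N, if the wrist force passes 120 N, or if a joint passes its speed limit or range.

## Working session

There is one attempt and no reset: what is moved stays moved. The work goes in short steps, Python scripts to look and compute and a tool call to move; the robot and the scene stay as the last step left them, time stands still between calls to the robot, and variables do not carry over. Pictures are saved under pics/ and viewed, and the job is handed in when it is done.

Besides the shell and the picture viewer there is one more tool, called after ">>>" as a command line: name --argument value ..., lists and objects as JSON in quotes. step_arm: Moves the arm, as the interface text tells. Its arguments: {"type":"object","properties":{"plan":{"type":"array"},"grip":{"type":"number"}},"required":["plan"]}

```bash
ls; mkdir -p pics
python3 - <<'E'
from plant import r
import cv2
print(r.sense(), r.hold_point_z)
for n in ["scene","top","wrist"]:
    s=r.snapshot(n); cv2.imwrite(f"pics/{n}0.png",cv2.cvtColor(s["img"],cv2.COLOR_RGB2BGR))
    print(n,s["intrinsics"],s["k1"],s["origin"],s["rotation"])
E
```

```text
pics
{'time': 0.0, 'joint_positions': array([-67.31727532,  18.43754463,  -4.01601411,  83.1750222 ,
         1.29542739,  78.54078745,  -3.26123504]), 'qd': array([ 0.00085268,  0.07354592,  0.05572661,  0.08895291, -0.07832206,
       -0.0185935 ,  0.03808299]), 'tau': array([ 3.82508888e-04, -4.93591619e+01, -3.82258790e-01, -3.14316380e+01,
        1.28537061e-02,  1.19279852e-02,  7.95730074e-06]), 'ee_pos': array([242.02105549, 602.682606  , 230.23968668]), 'eef_rot': array([-1.79891915e+02,  6.05874692e-03,  1.58126341e+02]), 'force': array([ 0.74348291, -0.46841326, -0.14640396]), 'moment': array([ 0.04641081, -0.01672799, -0.00959473]), 'opening': 85.51004383344743} 18.700000000000003
scene [[363.31578147   0.         259.1050786 ]
 [  0.         363.31578147 188.45818528]
 [  0.           0.           1.        ]] -0.007020679708351696 [1315.59543202  315.97411321  730.60783887] [-131.02271977    1.11516525  106.88299721]
top [[413.84170037   0.         254.40623638]
 [  0.         413.84170037 189.40547771]
 [  0.           0.           1.        ]] 0.011508960130176063 [ 475.79775256   87.38742538 1157.89199664] [-171.57819296   -0.55423475  -89.43310663]
wrist [[333.52824262   0.         263.35730931]
 [  0.         333.52824262 186.80499563]
 [  0.           0.           1.        ]] -0.0720348647340885 [164.73664605 634.71876534 373.48675719] [1.61315136e+02 1.22518003e-01 6.81252226e+01]
```

View pics/top0.png

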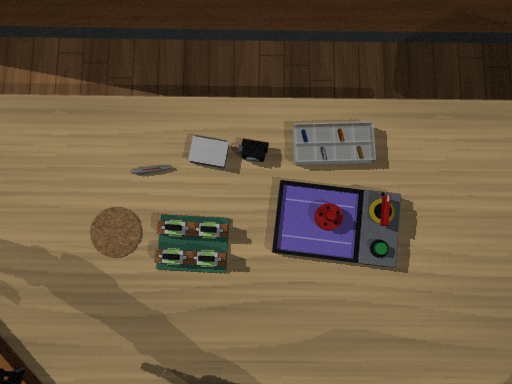

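View pics/scene0.png

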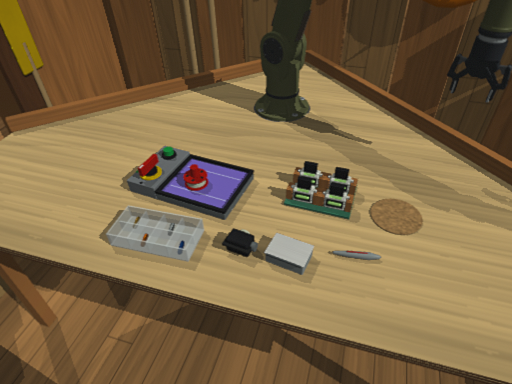

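View pics/wrist0.png

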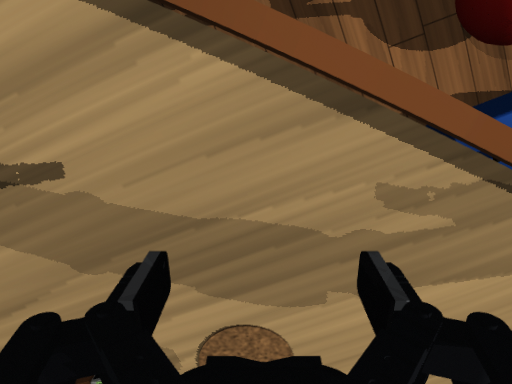

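The top view shows the cork mat at (116,232), the rack with 4 cassettes around (193,243), the charger bed around (318,222) with the reel at (329,217), the isolator at (383,211) and the button at (381,249). The bystanders lie above them. Next I measure positions.

```bash
cat > h.py <<'E'
import numpy as np, cv2
from scipy.spatial.transform import Rotation as Ro
from plant import r
def rays(s,uv):
    uv=np.atleast_2d(np.asarray(uv,float)); K=s["intrinsics"]
    d=(uv-[K[0,2],K[1,2]])/[K[0,0],K[1,1]]
    u=d.copy()
    for _ in range(8): u=d/(1+s["k1"]*(u**2).sum(1,keepdims=True))
    R=Ro.from_euler("xyz",s["rotation"],degrees=True).as_matrix()
    return np.c_[u,np.ones(len(u))]@R.T
def plane(s,uv,z):
    d=rays(s,uv); o=np.asarray(s["origin"]); return o+d*((z-o[2])/d[:,2])[:,None]
def cloud(s):
    h,w=s["z_map"].shape; v,u=np.mgrid[:h,:w]
    d=rays(s,np.c_[u.ravel(),v.ravel()])
    P=np.asarray(s["origin"])+d*s["z_map"].ravel()[:,None]
    P[s["z_map"].ravel()==0]=np.nan
    return P.reshape(h,w,3)
def hsv(s): return cv2.cvtColor(s["img"],cv2.COLOR_RGB2HSV)
def save(s,n,k=1):
    im=cv2.cvtColor(s["img"],cv2.COLOR_RGB2BGR)
    cv2.imwrite("pics/"+n,im)
def blobs(m,amin=15):
    m=m.astype(np.uint8); n,l,st,c=cv2.connectedComponentsWithStats(m)
    return [(l==i,st[i],c[i]) for i in range(1,n) if st[i][4]>=amin]
def rect(P):
    (c,wh,a)=cv2.minAreaRect(P[:,:2].astype(np.float32)); return np.round(c,1),np.round(wh,1),round(a,1)
E
cat > m1.py <<'E'
from h import *
for n in ["top","scene"]:
    s=r.snapshot(n); H=hsv(s); C=cloud(s)
    im=s["img"].astype(int)
    h,S,V=H[...,0],H[...,1],H[...,2]
    def big(m): 
        b=blobs(m); return max(b,key=lambda t:t[1][4])[0] if b else m
    def pts(m): v,u=np.nonzero(m); return np.c_[u,v]
    vio=big((h>115)&(h<140)&(S>90)&(V>60)); p=pts(vio)
    print(n,"violet",rect(plane(s,p,25)),np.nanmedian(C[vio][:,2]))
    red=(((h<6)|(h>174))&(S>150)&(V>60))
    for m,st,c in blobs(red,20):
        z=C[m][:,2]; print(" red",c.round(1),st[4],"z",np.nanpercentile(z,[5,50,95]).round(1),"xy",np.nanmedian(C[m],0).round(1))
    g=(h>45)&(h<85)&(S>90)&(V>30)
    for m,st,c in blobs(g,20):
        z=C[m][:,2]; zz=np.nanmedian(z); print(" green",c.round(1),st[4],"z",np.nanpercentile(z,[5,50,95]).round(1),"rect",rect(plane(s,pts(m),zz)))
    # heights: tabs
    hi=(C[...,2]>76)&(C[...,2]<92)&(C[...,0]>350)&(C[...,0]<850)&(abs(C[...,1])<700)
    for m,st,c in blobs(hi,10):
        q=C[m]; print(" tab",c.round(1),st[4],np.nanmedian(q,0).round(1),rect(q))
    for m,st,c in blobs((h>5)&(h<20)&(S>90)&(V>40)&(V<150),300): print(" brown",c.round(1),st[4], rect(plane(s,pts(m),4)))
E
python3 m1.py
```

```text
top violet (array([558.9, -95.9]), array([208.1, 178.4]), 83.6) 24.584593789659948
 red [384.8 210.8] 222 z [69.3 90.6 94.5] xy [ 581.5 -260.7   90.6]
 red [328.1 216.3] 522 z [32.7 56.8 89.2] xy [ 567.1 -116.8   56.8]
 green [193.5 219.7] 434 z [ 6.3 10.4 51.6] rect (array([556.4, 243.2]), array([186.5,  25.2]), 87.7)
 green [192.3 242.9] 1125 z [ 6.1 10.1 50.2] rect (array([495.6, 245.9]), array([187. ,  62.3]), 87.6)
 green [380.4 248.1] 144 z [51.6 69.5 73.4] rect (array([ 486.4, -252. ]), array([33.9, 31.2]), 88.1)
 green [190.5 266.4] 490 z [ 6.5 10.4 51.8] rect (array([435.3, 248.2]), array([186.1,  27.5]), 87.5)
 tab [384.8 209.6] 108 [ 584.2 -260.6   89.4] (array([ 584.5, -264.1]), array([15.1, 78.8]), 84.5)
 tab [331.1 215.3] 77 [ 569.3 -120.6   88.4] (array([ 568.5, -121.4]), array([23.1, 24.6]), 0.0)
 tab [385.7 223.5] 12 [ 548.9 -261.7   89.2] (array([ 549.2, -261.8]), array([10.5,  7.6]), 53.5)
 tab [172.1 226.8] 87 [534.5 290.6  83.3] (array([535.6, 289.7]), array([38.8, 13.2]), 89.7)
 tab [207.4 228.7] 85 [530.3 200.1  82.8] (array([531.5, 198.7]), array([13.1, 39.4])
[... 1646 characters left out ...]
4.]), 57.8)
 tab [342.1 169.7] 68 [463.9 293.4  82. ] (array([460.5, 293.1]), array([39.7, 16.3]), 88.3)
 tab [304.7 179.4] 71 [535.6 198.4  82.5] (array([533.1, 198.2]), array([39.5, 16.3]), 89.4)
 tab [337.6 186. ] 77 [539.7 291.   82.2] (array([536. , 290.2]), array([38.7, 16.3]), 84.2)
 brown [125.9  53.7] 25951 (array([ -419.1, -1261.2]), array([1961.5, 2095.4]), 11.8)
 brown [416.1  69.6] 22027 (array([-862.6,  367.6]), array([1224.1, 2249.9]), 85.4)
 brown [321.3 189.1] 333 (array([465.3, 242.6]), array([ 36.4, 156.4]), 87.8)
 brown [395.9 216.4] 1373 (array([528.7, 457.6]), array([136.3, 139.9]), 15.8)
 brown [172.9 338.1] 34685 (array([1060.2,   73.5]), array([ 274.4, 1202.3]), 0.1)
```

```bash
cat > go.py <<'E'
# usage: go.py x y z yaw [maxstep mm]  -> rows to reach the target from the measured pose (for me to write in the call)
import sys; from h import *
x,y,z,yaw=map(float,sys.argv[1:5]); mx=float(sys.argv[5]) if len(sys.argv)>5 else 40
s=r.sense(); p=s["ee_pos"]; R=Ro.from_euler("xyz",s["eef_rot"],degrees=True)
y0=s["eef_rot"][2]; dy=(yaw-y0+180)%360-180; d=np.array([x,y,z])-p
n=max(int(np.ceil(np.linalg.norm(d)/mx)),int(np.ceil(abs(dy)/6.9)),1)
print("t",round(s["time"],2),"pos",p.round(1),"yaw",round(y0,2),"rp",s["eef_rot"][:2].round(2),"dyaw",round(dy,2),"d",d.round(1),"F",s["force"].round(1),"op",round(s["opening"],1),"q7",s["joint_positions"][6].round(1))
rows=[]
for i in range(n):
    a=Ro.from_rotvec([0,0,np.radians(-dy*i/n)]); Ri=R*a
    v=Ri.inv().apply(d/n)/1000
    rows.append([round(float(t),3+(mx<15)) for t in v]+[round(float(np.radians(-dy/n)),3)])
for i in range(0,n,5): print(rows[i:i+5])
E
python3 - <<'E'
from h import *
for n in("top",):
    s=r.snapshot(n);h=hsv(s)
    C=cloud(s); 
    # mat: circle by depth/colour
    H=h[...,0];print(h[232,116],h[300,116])
    m=(abs(C[...,0]-528)<85)&(abs(C[...,1]-457)<85)
    mm=m&(h[...,2]<130)&(h[...,1]>60)
    for b,st,c in blobs(mm,200):
        v,u=np.nonzero(b); P=plane(s,np.c_[u,v],4); 
        print(st[4],rect(P),cv2.minEnclosingCircle(P[:,:2].astype(np.float32)), np.nanmedian(C[b],0))
E
python3 go.py 569.5 -121.5 150 87.6
```

```text
[ 15 127 110] [ 18 103 114]
2122 (array([524. , 460.3]), array([137.6, 146.3]), 0.6) ((522.5377197265625, 459.5467224121094), 74.041748046875) [523.70656324 459.59743279   3.36710303]
t 0.3 pos [242.2 603.  231. ] yaw 158.12 rp [-179.97    0.  ] dyaw -70.52 d [ 327.3 -724.5  -81. ] F [0.6 0.2 0.3] op 85.7 q7 -3.3
[[-0.029, -0.028, 0.004, 0.062], [-0.03, -0.026, 0.004, 0.062], [-0.032, -0.024, 0.004, 0.062], [-0.033, -0.022, 0.004, 0.062], [-0.035, -0.02, 0.004, 0.062]]
[[-0.036, -0.018, 0.004, 0.062], [-0.037, -0.015, 0.004, 0.062], [-0.038, -0.013, 0.004, 0.062], [-0.038, -0.011, 0.004, 0.062], [-0.039, -0.008, 0.004, 0.062]]
[[-0.039, -0.006, 0.004, 0.062], [-0.04, -0.003, 0.004, 0.062], [-0.04, -0.001, 0.004, 0.062], [-0.04, 0.001, 0.004, 0.062], [-0.04, 0.004, 0.004, 0.062]]
[[-0.039, 0.006, 0.004, 0.062], [-0.039, 0.009, 0.004, 0.062], [-0.038, 0.011, 0.004, 0.062], [-0.037, 0.013, 0.004, 0.062], [-0.037, 0.016, 0.004, 0.062]]
```

>>> step_arm --plan '[[[-0.029,-0.028,0.004,0.062],[-0.03,-0.026,0.004,0.062],[-0.032,-0.024,0.004,0.062],[-0.033,-0.022,0.004,0.062],[-0.035,-0.02,0.004,0.062]]]' --grip -1

```text
time: 0.72
ee_pos: [317.4, 423.9, 207.5]
eef_rot: [180.0, -0.4, 140.7]
force: [0.3, 0.1, 0.2]
opening: 85.2
```

>>> step_arm --plan '[[[-0.036,-0.018,0.004,0.062],[-0.037,-0.015,0.004,0.062],[-0.038,-0.013,0.004,0.062],[-0.038,-0.011,0.004,0.062],[-0.039,-0.008,0.004,0.062]]]'

```text
time: 1.13
ee_pos: [400.8, 233.7, 186.0]
eef_rot: [180.0, -0.5, 122.1]
force: [1.5, 1.0, 0.5]
opening: 85.6
```

>>> step_arm --plan '[[[-0.039,-0.006,0.004,0.062],[-0.04,-0.003,0.004,0.062],[-0.04,-0.001,0.004,0.062],[-0.04,0.001,0.004,0.062],[-0.04,0.004,0.004,0.062]]]'

```text
time: 1.55
ee_pos: [480.8, 42.5, 165.2]
eef_rot: [179.8, -0.6, 103.5]
force: [0.7, 0.3, 0.4]
opening: 85.4
```

```bash
python3 go.py 569.5 -121.5 150 87.6
```

```text
t 1.55 pos [480.8  42.5 165.2] yaw 103.47 rp [179.79  -0.62] dyaw -15.87 d [  88.7 -164.   -15.2] F [0.7 0.3 0.4] op 85.4 q7 6.1
[[-0.036, 0.01, 0.003, 0.055], [-0.035, 0.012, 0.003, 0.055], [-0.035, 0.014, 0.003, 0.055], [-0.034, 0.015, 0.003, 0.055], [-0.033, 0.017, 0.003, 0.055]]
```

Tracking is good, so I continue.

>>> step_arm --plan '[[[-0.036,0.01,0.003,0.055],[-0.035,0.012,0.003,0.055],[-0.035,0.014,0.003,0.055],[-0.034,0.015,0.003,0.055],[-0.033,0.017,0.003,0.055]]]'

```text
time: 1.97
ee_pos: [571.6, -131.2, 149.4]
eef_rot: [179.7, -0.8, 86.9]
force: [0.8, 0.5, 0.3]
opening: 85.3
```

>>> step_arm --plan '[[[0,0,0,0]]]'

```text
time: 2.05
ee_pos: [572.5, -140.0, 148.8]
eef_rot: [179.7, -0.4, 86.2]
force: [-1.8, -0.3, 0.2]
opening: 85.7
```

```bash
python3 go.py 569.5 -121.5 60 87.6 30
python3 - <<'E'
from h import *
s=r.snapshot("wrist"); save(s,"w1.png")
C=cloud(s);H=hsv(s);h,S,V=H[...,0],H[...,1],H[...,2]
red=(((h<6)|(h>174))&(S>150)&(V>50))
m=red&(C[...,2]>80)&(C[...,2]<95)
for b,st,c in blobs(m,50): print(c,st[4],rect(C[b]),np.nanmedian(C[b],0), cv2.minEnclosingCircle(C[b][:,:2].astype(np.float32)))
E
```

```text
t 2.05 pos [ 572.5 -140.   148.8] yaw 86.23 rp [179.66  -0.4 ] dyaw 1.37 d [ -3.   18.5 -88.8] F [-1.8 -0.3  0.2] op 85.7 q7 16.3
[[0.004, -0.001, 0.022, -0.006], [0.004, -0.001, 0.022, -0.006], [0.004, -0.001, 0.022, -0.006], [0.004, -0.001, 0.022, -0.006]]
[256.00237342 180.17246835] 1264 (array([ 568.4, -121.3]), array([25.5, 25.1]), 24.3) [ 568.57034731 -119.89367859   89.35606145] ((568.389404296875, -121.2898941040039), 12.956279754638672)
[286.02011346 348.57091284] 1939 (array([ 583.7, -263.6]), array([15. , 79.4]), 83.7) [ 579.46538211 -258.82624056   90.78221142] ((583.5711669921875, -264.7537841796875), 40.07132339477539)
```

View pics/w1.png

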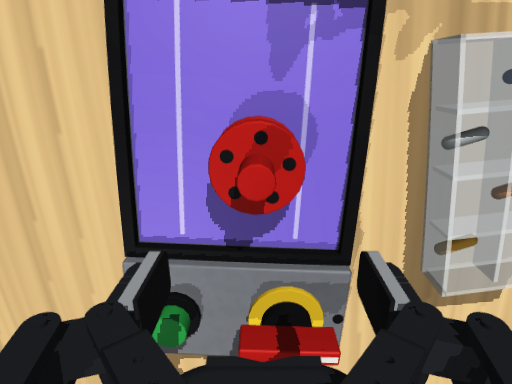

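The wrist view puts the reel knob at (256,180), which is world (568.5,-121.3) and agrees with the top view. The bar reads -6.3°. I descend on the knob.

>>> step_arm --plan '[[[0.01,-0.002,0.01,-0.01],[0.008,-0.002,0.02,-0.01],[0,0,0.02,0],[0,0,0.012,0],[0,0,0,0]]]'

```text
time: 2.52
ee_pos: [568.1, -108.5, 83.5]
eef_rot: [179.7, -0.9, 88.2]
force: [-0.7, 0.0, 0.1]
opening: 85.5
```

```bash
python3 go.py 568.5 -121.3 60 87.6 14
```

```text
t 2.52 pos [ 568.1 -108.5   83.5] yaw 88.17 rp [179.71  -0.87] dyaw -0.57 d [  0.4 -12.8 -23.5] F [-0.7  0.   0.1] op 85.5 q7 17.2
[[-0.0066, 0.0003, 0.0117, 0.005], [-0.0066, 0.0004, 0.0117, 0.005]]
```

>>> step_arm --plan '[[[-0.006,0,0.008,0.003],[-0.004,0,0.006,0],[-0.001,0,0.003,0],[0,0,0,0]]]'

```text
time: 2.85
ee_pos: [567.9, -116.1, 65.7]
eef_rot: [179.7, -1.0, 88.3]
force: [0.0, 0.1, 0.4]
opening: 85.4
```

```bash
python3 go.py 568.5 -121.3 60 87.6 14
```

```text
t 2.85 pos [ 567.9 -116.1   65.7] yaw 88.33 rp [179.67  -1.  ] dyaw -0.73 d [ 0.6 -5.2 -5.7] F [0.  0.1 0.4] op 85.4 q7 19.1
[[-0.0052, 0.0007, 0.0056, 0.013]]
```

>>> step_arm --plan '[[[-0.005,0,0.004,0.006],[-0.002,0,0.002,0],[0,0,0,0]]]'

```text
time: 3.1
ee_pos: [568.8, -124.7, 60.4]
eef_rot: [179.5, -1.0, 87.9]
force: [0.1, -0.1, 0.1]
opening: 85.6
```

>>> step_arm --plan '[[[0,0,0,0],[0,0,0,0],[0,0,0,0],[0,0,0,0],[0,0,0,0]]]' --grip 1

```text
time: 3.52
ee_pos: [569.4, -125.6, 61.4]
eef_rot: [179.4, -1.0, 87.8]
force: [-3.8, -0.9, 7.1]
opening: 25.7
```

>>> step_arm --plan '[[[0,0,0,0],[0,0,0,0],[0,0,0,0],[0,0,0,0],[0,0,0,0]]]'

```text
time: 3.93
ee_pos: [569.7, -125.6, 61.8]
eef_rot: [179.4, -1.0, 87.8]
force: [0.5, -0.1, 0.1]
opening: 24.1
```

```bash
python3 go.py 526 459 200 87.6 40
```

```text
t 3.93 pos [ 569.7 -125.6   61.8] yaw 87.85 rp [179.4   -0.95] dyaw -0.25 d [-43.7 584.6 138.2] F [ 0.5 -0.1  0.1] op 24.1 q7 19.9
[[0.037, -0.004, -0.008, 0.0], [0.037, -0.004, -0.008, 0.0], [0.037, -0.004, -0.008, 0.0], [0.037, -0.004, -0.008, 0.0], [0.037, -0.004, -0.008, 0.0]]
[[0.037, -0.004, -0.008, 0.0], [0.037, -0.004, -0.008, 0.0], [0.037, -0.004, -0.008, 0.0], [0.037, -0.004, -0.008, 0.0], [0.037, -0.004, -0.008, 0.0]]
[[0.037, -0.004, -0.008, 0.0], [0.037, -0.004, -0.008, 0.0], [0.037, -0.004, -0.008, 0.0], [0.037, -0.004, -0.008, 0.0], [0.037, -0.004, -0.008, 0.0]]
[[0.037, -0.004, -0.008, 0.0]]
```

>>> step_arm --plan '[[[0,0,-0.01,0],[0,0,-0.025,0],[0,0,-0.03,0],[0,0,-0.03,0],[0.01,0,-0.02,0]]]'

```text
time: 4.35
ee_pos: [562.8, -118.5, 175.7]
eef_rot: [-179.7, -0.9, 87.6]
force: [0.3, -1.0, -1.5]
opening: 24.2
```

>>> step_arm --plan '[[[0.025,-0.003,-0.005,0],[0.035,-0.004,0,0],[0.037,-0.004,0,0],[0.037,-0.004,0,0],[0.037,-0.004,0,0]]]'

```text
time: 4.77
ee_pos: [555.0, 46.5, 194.1]
eef_rot: [179.4, -0.7, 86.4]
force: [0.8, 0.4, -0.8]
opening: 24.3
```

```bash
python3 go.py 526 459 180 87.6 40
```

```text
t 4.77 pos [555.   46.5 194.1] yaw 86.42 rp [179.44  -0.71] dyaw 1.18 d [-29.  412.5 -14.1] F [ 0.8  0.4 -0.8] op 24.3 q7 -6.6
[[0.037, -0.005, 0.002, -0.002], [0.037, -0.005, 0.002, -0.002], [0.037, -0.005, 0.002, -0.002], [0.037, -0.005, 0.002, -0.002], [0.037, -0.005, 0.002, -0.002]]
[[0.037, -0.005, 0.002, -0.002], [0.037, -0.005, 0.002, -0.002], [0.037, -0.004, 0.002, -0.002], [0.037, -0.004, 0.002, -0.002], [0.037, -0.004, 0.002, -0.002]]
[[0.037, -0.004, 0.002, -0.002]]
```

>>> step_arm --plan '[[[0.037,-0.005,0.001,-0.002],[0.037,-0.005,0.001,-0.002],[0.037,-0.005,0.001,-0.002],[0.037,-0.005,0.001,-0.002],[0.037,-0.005,0.001,-0.002]]]'

```text
time: 5.18
ee_pos: [538.6, 240.6, 195.2]
eef_rot: [179.3, -0.8, 86.8]
force: [0.8, 0.2, -1.7]
opening: 24.3
```

>>> step_arm --plan '[[[0.037,-0.004,0.001,-0.002],[0.037,-0.004,0.001,-0.002],[0.037,-0.004,0.001,-0.002],[0.03,-0.003,0.001,-0.002],[0.015,-0.001,0.001,-0.002]]]'

```text
time: 5.6
ee_pos: [524.8, 411.3, 194.3]
eef_rot: [179.4, -1.0, 87.9]
force: [-0.4, 0.6, -2.1]
opening: 24.2
```

```bash
python3 go.py 526 455 60 87.6 30
```

```text
t 5.6 pos [524.8 411.3 194.3] yaw 87.85 rp [179.39  -1.04] dyaw -0.25 d [   1.2   43.7 -134.3] F [-0.4  0.6 -2.1] op 24.2 q7 -37.3
[[0.008, -0.0, 0.027, 0.001], [0.008, -0.0, 0.027, 0.001], [0.008, -0.0, 0.027, 0.001], [0.008, -0.0, 0.027, 0.001], [0.008, -0.0, 0.027, 0.001]]
```

>>> step_arm --plan '[[[0.012,0,0.02,0],[0.01,0,0.03,0],[0.007,0,0.03,0],[0.003,0,0.02,0],[0,0,0.008,0]]]'

```text
time: 6.02
ee_pos: [524.6, 458.0, 88.3]
eef_rot: [179.2, -1.5, 88.5]
force: [-1.0, -0.5, -1.8]
opening: 24.3
```

```bash
python3 go.py 526 455 41 87.6 14
python3 - <<'E'
from h import *
s=r.snapshot("scene"); save(s,"s1.png")
E
```

```text
t 6.02 pos [524.6 458.   88.3] yaw 88.51 rp [179.15  -1.49] dyaw -0.91 d [  1.4  -3.  -47.3] F [-1.  -0.5 -1.8] op 24.3 q7 -38.3
[[-0.001, 0.0002, 0.0118, 0.004], [-0.001, 0.0002, 0.0118, 0.004], [-0.001, 0.0002, 0.0118, 0.004], [-0.001, 0.0002, 0.0118, 0.004]]
```

View pics/s1.png

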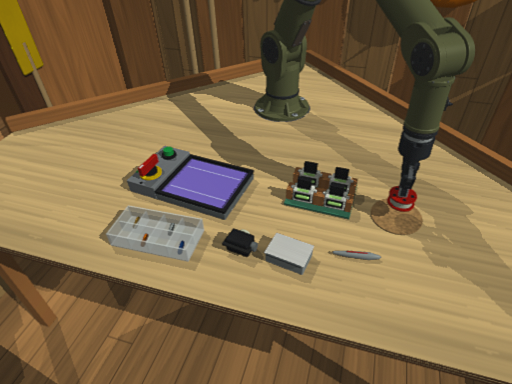

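>>> step_arm --plan '[[[0,0,0.012,0],[0,0,0.012,0],[0,0,0.007,0],[0,0,0.004,0],[0,0,0.002,0]]]'

```text
time: 6.48
ee_pos: [527.5, 456.9, 51.5]
eef_rot: [179.0, -1.5, 88.3]
force: [0.1, -0.5, -1.9]
opening: 24.4
```

```bash
python3 go.py 526 455 41 87.6 14
```

```text
t 6.48 pos [527.5 456.9  51.5] yaw 88.34 rp [179.01  -1.52] dyaw -0.74 d [ -1.5  -1.9 -10.5] F [ 0.1 -0.5 -1.9] op 24.4 q7 -37.8
[[-0.0023, -0.0016, 0.0104, 0.013]]
```

>>> step_arm --plan '[[[0,0,0.004,0],[0,0,0.004,0],[0,0,0.003,0],[0,0,0.002,0],[0,0,0.001,0]]]'

```text
time: 6.9
ee_pos: [529.6, 457.8, 40.9]
eef_rot: [178.9, -1.7, 88.3]
force: [-2.4, -2.3, 4.4]
opening: 24.2
```

Contact with the mat reads 4.4 N, so I release.

>>> step_arm --plan '[[[0,0,0,0],[0,0,0,0],[0,0,0,0],[0,0,0,0],[0,0,0,0]]]' --grip -1

```text
time: 7.32
ee_pos: [531.1, 459.1, 42.8]
eef_rot: [178.7, -1.9, 88.3]
force: [0.2, -0.4, 0.1]
opening: 82.4
```

>>> step_arm --plan '[[[0,0,-0.01,0],[0,0,-0.025,0],[0,0,-0.03,0],[0,0,-0.03,0],[0,0,-0.01,0]]]'

```text
time: 7.73
ee_pos: [526.3, 453.7, 148.6]
eef_rot: [179.0, -1.5, 88.3]
force: [1.0, 0.9, 0.9]
opening: 85.3
```

```bash
cat > reel.py <<'E'
from h import *
for n in("top","wrist"):
    s=r.snapshot(n)
    C=cloud(s);H=hsv(s);h,S,V=H[...,0],H[...,1],H[...,2]
    m=(((h<6)|(h>174))&(S>150)&(V>50))&(C[...,1]>300)
    for b,st,c in blobs(m,50):
        k=b&(C[...,2]>60)
        print(n,c,np.nanpercentile(C[b][:,2],[5,50,95]),"knob",rect(C[k]) if k.sum()>5 else None)
E
python3 reel.py; python3 go.py 536 290.5 130 87.6 40
```

```text
top [112.93217391 229.44347826] [ 9.62017414 35.51648865 67.98983657] knob (array([529.6, 459.7]), array([23.7, 22.8]), 4.8)
wrist [264.32394868 173.33125445] [34.64145479 36.68627347 68.82801892] knob (array([529.1, 462.5]), array([25.3, 25.1]), 73.5)
wrist [444.08396947 261.29770992] [19.30301314 20.6094214  21.7306074 ] knob None
t 7.83 pos [526.  453.6 146.8] yaw 88.26 rp [179.06  -1.49] dyaw -0.66 d [  10.  -163.1  -16.8] F [-1.   0.2  0.2] op 85.1 q7 -38.9
[[-0.033, 0.003, 0.003, 0.002], [-0.033, 0.003, 0.003, 0.002], [-0.033, 0.003, 0.003, 0.002], [-0.033, 0.003, 0.003, 0.002], [-0.033, 0.003, 0.003, 0.002]]
```

>>> step_arm --plan '[[[-0.02,0.002,0.002,0.002],[-0.035,0.003,0.002,0.002],[-0.035,0.003,0.002,0.002],[-0.03,0.002,0.002,0.002],[-0.02,0.001,0.001,0.002]]]'

```text
time: 8.25
ee_pos: [526.8, 315.9, 126.7]
eef_rot: [179.5, -1.5, 88.4]
force: [0.6, -0.1, -0.2]
opening: 85.2
```

>>> step_arm --plan '[[[-0.005,0,0,0],[0,0,0,0]]]'

```text
time: 8.42
ee_pos: [526.1, 303.6, 123.4]
eef_rot: [179.7, -1.2, 88.0]
force: [-0.0, 0.5, -0.1]
opening: 85.5
```

```bash
cat > tabs.py <<'E'
from h import *
import sys
for n in("wrist","top"):
    s=r.snapshot(n); C=cloud(s); z=float(sys.argv[1]) if len(sys.argv)>1 else 84
    if n=="wrist": save(s,"w_%.2f.png"%r.sense()["time"])
    V=s["img"].max(2); S=hsv(s)[...,1]
    m=(abs(C[...,2]-z)<5)&(V<90)&(C[...,1]>-200)&(C[...,1]<350)&(C[...,0]>350)&(C[...,0]<700)
    for b,st,c in blobs(m,30): print(n,c.round(0),st[4],np.nanmedian(C[b][:,2]).round(1),rect(C[b]))
E
python3 tabs.py; python3 go.py 536 290.5 53 87.6 30
```

```text
wrist [156. 230.] 1134 84.4 (array([458.6, 295. ]), array([39.6, 14.8]), 87.1)
wrist [279. 238.] 1385 84.4 (array([534.3, 291.5]), array([40.2, 14. ]), 87.9)
wrist [170. 346.] 677 84.3 (array([455.4, 203.7]), array([39.6, 14.1]), 89.3)
wrist [275. 345.] 585 84.3 (array([530.8, 207.9]), array([24.9, 14. ]), 88.1)
top [175. 227.] 57 83.0 (array([535.7, 284.6]), array([13.2, 28.8]), 0.2)
top [208. 229.] 82 83.3 (array([531.4, 198.6]), array([38.8, 13.2]), 89.5)
top [170. 256.] 85 83.3 (array([459.1, 294. ]), array([12.7, 39.2]), 0.5)
top [206. 258.] 89 83.2 (array([454.9, 202.1]), array([12.7, 39.1]), 0.4)
t 8.52 pos [526.  305.9 123.7] yaw 88.13 rp [179.65  -1.23] dyaw -0.53 d [ 10.  -15.4 -70.7] F [-0.1 -0.2 -0.6] op 85.6 q7 -28.6
[[-0.006, 0.003, 0.023, 0.003], [-0.006, 0.003, 0.023, 0.003], [-0.006, 0.003, 0.023, 0.003]]
```

>>> step_arm --plan '[[[-0.008,0.005,0.004,0.005],[-0.005,0.003,0.01,0.003],[-0.001,0.001,0.01,0],[0,0,0.006,0],[0,0,0.001,0]]]'

```text
time: 8.93
ee_pos: [534.5, 298.4, 88.6]
eef_rot: [179.7, -1.3, 88.1]
force: [-0.4, -0.1, -0.7]
opening: 85.4
```

```bash
python3 go.py 535 291 53 87.6 14
```

```text
t 8.93 pos [534.5 298.4  88.6] yaw 88.15 rp [179.65  -1.35] dyaw -0.55 d [  0.5  -7.4 -35.6] F [-0.4 -0.1 -0.7] op 85.4 q7 -26.5
[[-0.0027, 0.0002, 0.0118, 0.003], [-0.0027, 0.0002, 0.0118, 0.003], [-0.0027, 0.0002, 0.0118, 0.003]]
```

>>> step_arm --plan '[[[-0.004,0,0.008,0.003],[-0.003,0,0.01,0.003],[-0.001,0,0.008,0],[0,0,0.004,0],[0,0,0.001,0]]]'

```text
time: 9.35
ee_pos: [533.1, 291.2, 52.4]
eef_rot: [179.8, -1.3, 87.9]
force: [-0.9, -0.2, -0.4]
opening: 85.7
```

```bash
python3 go.py 535 291 53 87.6 14
```

```text
t 9.35 pos [533.1 291.2  52.4] yaw 87.87 rp [179.78  -1.27] dyaw -0.27 d [ 1.9 -0.2  0.6] F [-0.9 -0.2 -0.4] op 85.7 q7 -25.4
[[-0.0001, 0.0019, -0.0006, 0.005]]
```

>>> step_arm --plan '[[[0,0.002,-0.001,0.003],[0,0.0,-0.001,0]]]'

```text
time: 9.52
ee_pos: [534.8, 290.8, 53.7]
eef_rot: [179.9, -1.2, 87.7]
force: [-0.1, -0.9, -0.1]
opening: 85.4
```

>>> step_arm --plan '[[[0,0,0,0],[0,0,0,0],[0,0,0,0],[0,0,0,0],[0,0,0,0]]]' --grip 1

```text
time: 9.93
ee_pos: [536.3, 291.9, 56.0]
eef_rot: [179.7, -1.4, 87.7]
force: [-0.1, 0.5, 0.3]
opening: 26.0
```

>>> step_arm --plan '[[[0,0,0,0],[0,0,0,0],[0,0,0,0],[0,0,0,0]]]'

```text
time: 10.27
ee_pos: [536.3, 292.0, 56.2]
eef_rot: [179.6, -1.4, 87.7]
force: [-0.1, 0.1, 0.2]
opening: 12.7
```

```bash
python3 go.py 535 291 153 87.6 14
```

```text
t 10.27 pos [536.3 292.   56.2] yaw 87.7 rp [179.65  -1.39] dyaw -0.1 d [-1.3 -1.  96.8] F [-0.1  0.1  0.2] op 12.7 q7 -25.5
[[0.0002, -0.0001, -0.0138, 0.0], [0.0002, -0.0001, -0.0138, 0.0], [0.0002, -0.0001, -0.0138, 0.0], [0.0002, -0.0001, -0.0138, 0.0], [0.0002, -0.0001, -0.0138, 0.0]]
[[0.0002, -0.0001, -0.0138, 0.0], [0.0002, -0.0001, -0.0138, 0.0]]
```

>>> step_arm --plan '[[[0,0,-0.006,0],[0,0,-0.012,0],[0,0,-0.015,0],[0,0,-0.02,0],[0,0,-0.02,0]]]'

```text
time: 10.68
ee_pos: [533.0, 288.9, 128.1]
eef_rot: [-180.0, -1.1, 87.7]
force: [-0.5, 0.4, -2.0]
opening: 13.3
```

>>> step_arm --plan '[[[0,0,-0.015,0],[0,0,-0.005,0]]]'

```text
time: 10.85
ee_pos: [534.7, 289.0, 154.2]
eef_rot: [179.8, -1.3, 87.6]
force: [0.4, -0.2, -1.0]
opening: 13.2
```

```bash
python3 go.py 597.5 -149 155 83.7 40
```

```text
t 10.85 pos [534.7 289.  154.2] yaw 87.64 rp [179.76  -1.29] dyaw -3.94 d [  62.8 -438.     0.8] F [ 0.4 -0.2 -1. ] op 13.2 q7 -27.5
[[-0.036, 0.007, -0.001, 0.006], [-0.036, 0.007, -0.001, 0.006], [-0.036, 0.007, -0.001, 0.006], [-0.036, 0.007, -0.001, 0.006], [-0.036, 0.008, -0.001, 0.006]]
[[-0.036, 0.008, -0.001, 0.006], [-0.036, 0.008, -0.001, 0.006], [-0.036, 0.008, -0.001, 0.006], [-0.036, 0.008, -0.001, 0.006], [-0.036, 0.009, -0.001, 0.006]]
[[-0.036, 0.009, -0.001, 0.006], [-0.036, 0.009, -0.001, 0.006]]
```

>>> step_arm --plan '[[[-0.025,0.004,-0.001,0.003],[-0.036,0.005,-0.001,0.006],[-0.036,0.005,-0.001,0.006],[-0.036,0.005,-0.001,0.006],[-0.036,0.005,-0.001,0.006]]]'

```text
time: 11.27
ee_pos: [549.9, 127.7, 158.9]
eef_rot: [179.6, -1.9, 87.2]
force: [0.5, 0.1, -2.3]
opening: 12.9
```

>>> step_arm --plan '[[[-0.036,0.005,-0.001,0.006],[-0.036,0.006,-0.001,0.006],[-0.036,0.006,-0.001,0.006],[-0.036,0.007,-0.001,0.006],[-0.036,0.008,-0.001,0.006]]]'

```text
time: 11.68
ee_pos: [569.0, -62.3, 159.4]
eef_rot: [179.6, -2.0, 85.5]
force: [0.8, 0.4, -1.9]
opening: 13.1
```

```bash
python3 go.py 597.5 -149 150 83.7 40
```

```text
t 11.68 pos [569.  -62.3 159.4] yaw 85.55 rp [179.61  -2.03] dyaw -1.85 d [ 28.5 -86.7  -9.4] F [ 0.8  0.4 -1.9] op 13.1 q7 7.5
[[-0.028, 0.012, 0.002, 0.011], [-0.028, 0.012, 0.002, 0.011], [-0.028, 0.012, 0.002, 0.011]]
```

>>> step_arm --plan '[[[-0.028,0.012,0.004,0.011],[-0.02,0.012,0.01,0.01],[-0.012,0.008,0.012,0.005],[-0.004,0.002,0.01,0],[0,0,0.005,0]]]'

```text
time: 12.1
ee_pos: [597.3, -145.2, 118.1]
eef_rot: [179.4, -1.7, 83.0]
force: [-0.5, -0.7, -2.0]
opening: 12.7
```

```bash
python3 go.py 597.5 -149 72 83.7 14
```

```text
t 12.1 pos [ 597.3 -145.2  118.1] yaw 83.04 rp [179.35  -1.73] dyaw 0.66 d [  0.2  -3.8 -46.1] F [-0.5 -0.7 -2. ] op 12.7 q7 16.3
[[-0.0013, 0.0, 0.0115, -0.003], [-0.0013, 0.0, 0.0115, -0.003], [-0.0013, 0.0, 0.0115, -0.003], [-0.0013, 0.0, 0.0115, -0.003]]
```

>>> step_arm --plan '[[[-0.001,0,0.012,0],[0,0,0.012,0],[0,0,0.008,0],[0,0,0.004,0],[0,0,0.001,0]]]'

```text
time: 12.52
ee_pos: [595.8, -138.1, 75.7]
eef_rot: [179.6, -2.0, 83.4]
force: [-0.5, 0.4, -1.3]
opening: 12.9
```

```bash
python3 go.py 597.5 -149 72 83.7 14
```

```text
t 12.52 pos [ 595.8 -138.1   75.7] yaw 83.43 rp [179.64  -1.97] dyaw 0.27 d [  1.7 -10.9  -3.7] F [-0.5  0.4 -1.3] op 12.9 q7 17.6
[[-0.0108, 0.0029, 0.0033, -0.005]]
```

>>> step_arm --plan '[[[-0.007,0.001,0,-0.003],[-0.002,0,0.001,0],[0,0,0.002,0],[0,0,0.002,0],[0,0,0.001,0]]]'

```text
time: 12.93
ee_pos: [597.0, -145.6, 71.5]
eef_rot: [179.5, -2.1, 83.8]
force: [-2.5, 0.0, 4.7]
opening: 13.3
```

```bash
python3 go.py 597.5 -149 72 83.7 14
```

```text
t 12.93 pos [ 597.  -145.6   71.5] yaw 83.81 rp [179.54  -2.09] dyaw -0.11 d [ 0.5 -3.4  0.5] F [-2.5  0.   4.7] op 13.3 q7 19.0
[[-0.0033, 0.0009, -0.0006, 0.002]]
```

>>> step_arm --plan '[[[0,0,0,0],[0,0,0,0],[0,0,0,0],[0,0,0,0]]]' --grip -1

```text
time: 13.27
ee_pos: [598.9, -146.5, 73.6]
eef_rot: [179.3, -2.1, 83.8]
force: [-0.1, 0.6, -0.5]
opening: 61.0
```

>>> step_arm --plan '[[[0,0,-0.008,0],[0,0,-0.02,0],[0,0,-0.025,0],[0,0,-0.02,0],[0.01,0,-0.005,0]]]'

```text
time: 13.68
ee_pos: [596.6, -141.6, 154.3]
eef_rot: [179.5, -2.0, 83.5]
force: [1.0, -0.8, 0.7]
opening: 85.6
```

```bash
python3 tabs.py 99;python3 go.py 531 199 150 87.6 40
```

```text
wrist [264. 217.] 1244 99.4 (array([ 596.4, -145.4]), array([39.9, 13.8]), 83.1)
top [338. 204.] 52 98.2 (array([ 598.6, -138.6]), array([23.6, 13.4]), 88.6)
t 13.78 pos [ 597.1 -136.3  152.1] yaw 83.9 rp [179.62  -2.16] dyaw 3.7 d [-66.1 335.3  -2.1] F [-0.3  0.9 -0.8] op 85.6 q7 15.5
[[0.036, -0.011, 0.002, -0.007], [0.036, -0.011, 0.002, -0.007], [0.036, -0.011, 0.002, -0.007], [0.036, -0.01, 0.002, -0.007], [0.037, -0.01, 0.002, -0.007]]
[[0.037, -0.01, 0.002, -0.007], [0.037, -0.01, 0.002, -0.007], [0.037, -0.009, 0.002, -0.007], [0.037, -0.009, 0.002, -0.007]]
```

Cassette 1 stands at (596.5,-145.4), with its tab top at 99. Next is the cassette at B.

>>> step_arm --plan '[[[0.03,-0.011,0,-0.005],[0.036,-0.011,0,-0.007],[0.036,-0.01,0,-0.007],[0.036,-0.01,0,-0.007],[0.036,-0.01,0,-0.007]]]'

```text
time: 14.2
ee_pos: [558.2, 38.4, 151.6]
eef_rot: [179.8, -1.7, 85.0]
force: [0.2, 0.5, 0.6]
opening: 85.4
```

>>> step_arm --plan '[[[0.036,-0.009,0.001,-0.007],[0.036,-0.007,0.001,-0.007],[0.03,-0.004,0.001,-0.007],[0.015,0,0.002,0],[0.005,0,0.002,0]]]'

```text
time: 14.62
ee_pos: [537.5, 180.4, 140.8]
eef_rot: [-179.6, -1.8, 87.3]
force: [-0.7, 0.2, -0.6]
opening: 85.2
```

```bash
python3 go.py 531 199 90 87.6 40
```

```text
t 14.62 pos [537.5 180.4 140.8] yaw 87.28 rp [-179.55   -1.77] dyaw 0.32 d [ -6.5  18.6 -50.8] F [-0.7  0.2 -0.6] op 85.2 q7 -17.3
[[0.008, -0.003, 0.026, -0.003], [0.008, -0.003, 0.026, -0.003]]
```

>>> step_arm --plan '[[[0.008,-0.003,0.01,-0.003],[0.006,-0.002,0.012,0],[0.003,0,0.015,0],[0,0,0.01,0],[0,0,0.004,0]]]'

```text
time: 15.03
ee_pos: [529.6, 198.8, 81.9]
eef_rot: [-179.3, -1.5, 87.5]
force: [-0.9, -0.3, 0.8]
opening: 85.4
```

```bash
python3 tabs.py;python3 go.py 531 199 54 87.6 14
```

```text
wrist [88. 54.] 3480 84.3 (array([458.8, 294.4]), array([39.7, 15.5]), 86.1)
wrist [113. 246.] 2000 84.3 (array([454.9, 202.9]), array([40.4, 14.7]), 87.2)
wrist [266. 252.] 2204 84.4 (array([530.2, 199.4]), array([40.7, 14. ]), 87.3)
top [167. 256.] 48 83.6 (array([459.1, 301.3]), array([12.7, 23.9]), 0.4)
t 15.13 pos [529.9 198.5  82.8] yaw 87.45 rp [-179.27   -1.53] dyaw 0.15 d [  1.1   0.5 -28.8] F [-0.1  0.2 -0.6] op 85.4 q7 -17.6
[[-0.0001, 0.0005, 0.0096, -0.001], [-0.0001, 0.0005, 0.0096, -0.001], [-0.0001, 0.0005, 0.0096, -0.001]]
```

>>> step_arm --plan '[[[0,0.001,0.01,0],[0,0,0.009,0],[0,0,0.006,0],[0,0,0.002,0],[0,0,0,0]]]'

```text
time: 15.55
ee_pos: [533.0, 196.7, 54.6]
eef_rot: [-179.5, -1.6, 87.2]
force: [0.4, 0.9, -1.2]
opening: 85.6
```

```bash
python3 go.py 530.5 199.2 54 87.6 14
```

```text
t 15.55 pos [533.  196.7  54.6] yaw 87.17 rp [-179.45   -1.57] dyaw 0.43 d [-2.5  2.5 -0.6] F [ 0.4  0.9 -1.2] op 85.6 q7 -16.7
[[0.0024, -0.0026, 0.0007, -0.007]]
```

>>> step_arm --plan '[[[0.002,-0.003,0,-0.006],[0,-0.001,0,0]]]'

```text
time: 15.72
ee_pos: [529.2, 198.8, 54.7]
eef_rot: [-179.5, -1.6, 87.5]
force: [-0.0, 0.6, -0.2]
opening: 85.6
```

>>> step_arm --plan '[[[0,0,0,0],[0,0,0,0],[0,0,0,0],[0,0,0,0],[0,0,0,0]]]' --grip 1

```text
time: 16.13
ee_pos: [529.6, 199.8, 56.3]
eef_rot: [-179.6, -1.7, 87.6]
force: [0.1, 0.5, -0.4]
opening: 25.5
```

>>> step_arm --plan '[[[0,0,0,0],[0,0,0,0],[0,0,0,0],[0,0,0,0]]]'

```text
time: 16.47
ee_pos: [529.7, 199.8, 56.3]
eef_rot: [-179.6, -1.7, 87.6]
force: [0.4, 0.3, 0.3]
opening: 12.7
```

```bash
python3 go.py 535 291 153 87.6 40
```

```text
t 16.47 pos [529.7 199.8  56.3] yaw 87.58 rp [-179.61   -1.68] dyaw 0.02 d [ 5.3 91.2 96.7] F [0.4 0.3 0.3] op 12.7 q7 -16.8
[[0.024, 0.0, -0.023, -0.0], [0.024, 0.0, -0.023, -0.0], [0.024, 0.0, -0.023, -0.0], [0.024, 0.0, -0.023, -0.0]]
```

>>> step_arm --plan '[[[0,0,-0.006,0],[0,0,-0.012,0],[0,0,-0.015,0],[0,0,-0.02,0],[0,0,-0.02,0]]]'

```text
time: 16.88
ee_pos: [528.3, 196.3, 129.6]
eef_rot: [-179.3, -1.4, 87.5]
force: [-0.8, -0.4, -1.4]
opening: 12.8
```

>>> step_arm --plan '[[[0,0,-0.015,0],[-0.005,0,-0.005,0]]]'

```text
time: 17.05
ee_pos: [529.3, 192.1, 155.4]
eef_rot: [-179.5, -1.6, 87.6]
force: [0.8, 0.5, -1.3]
opening: 12.9
```

```bash
python3 go.py 508 -139 155 83.7 40
```

```text
t 17.05 pos [529.3 192.1 155.4] yaw 87.59 rp [-179.55   -1.63] dyaw -3.89 d [ -21.3 -331.1   -0.4] F [ 0.8  0.5 -1.3] op 12.9 q7 -19.1
[[-0.037, -0.001, -0.001, 0.008], [-0.037, -0.001, -0.001, 0.008], [-0.037, -0.0, -0.001, 0.008], [-0.037, 0.0, -0.001, 0.008], [-0.037, 0.0, -0.001, 0.008]]
[[-0.037, 0.001, -0.001, 0.008], [-0.037, 0.001, -0.001, 0.008], [-0.037, 0.001, -0.001, 0.008], [-0.037, 0.001, -0.001, 0.008]]
```

>>> step_arm --plan '[[[-0.025,-0.001,-0.001,0.005],[-0.036,-0.002,-0.001,0.008],[-0.037,-0.002,-0.001,0.008],[-0.037,-0.001,-0.001,0.008],[-0.037,0,-0.001,0.008]]]'

```text
time: 17.47
ee_pos: [513.2, 24.3, 159.0]
eef_rot: [-179.6, -2.0, 86.4]
force: [0.8, -1.2, -1.2]
opening: 13.0
```

>>> step_arm --plan '[[[-0.037,0,-0.001,0.008],[-0.037,0,0,0.008],[-0.03,0,0,0.008],[-0.015,0,0.002,0.004],[-0.005,0,0.003,0]]]'

```text
time: 17.88
ee_pos: [498.0, -115.7, 152.2]
eef_rot: [-179.5, -2.0, 84.0]
force: [-0.1, -0.2, -1.7]
opening: 13.1
```

```bash
python3 go.py 508 -139 85 83.7 14
```

```text
t 17.88 pos [ 498.  -115.7  152.2] yaw 83.99 rp [-179.52   -1.97] dyaw -0.29 d [ 10.  -23.3 -67.2] F [-0.1 -0.2 -1.7] op 13.1 q7 9.9
[[-0.0041, 0.0022, 0.0111, 0.001], [-0.0041, 0.0022, 0.0111, 0.001], [-0.0041, 0.0022, 0.0111, 0.001], [-0.0041, 0.0022, 0.0111, 0.001], [-0.0041, 0.0022, 0.0111, 0.001]]
[[-0.0041, 0.0022, 0.0111, 0.001]]
```

>>> step_arm --plan '[[[-0.008,0.004,0.01,0],[-0.008,0.004,0.015,0],[-0.005,0.002,0.015,0],[-0.001,0,0.012,0],[0,0,0.005,0]]]'

```text
time: 18.3
ee_pos: [504.4, -137.3, 93.0]
eef_rot: [-179.5, -2.2, 83.9]
force: [-0.5, 0.8, -0.6]
opening: 12.8
```

```bash
python3 go.py 508 -139 72 83.7 14
```

```text
t 18.3 pos [ 504.4 -137.3   93. ] yaw 83.87 rp [-179.54   -2.18] dyaw -0.17 d [  3.6  -1.7 -21. ] F [-0.5  0.8 -0.6] op 12.8 q7 16.4
[[-0.0011, 0.0019, 0.0105, 0.001], [-0.0011, 0.0019, 0.0105, 0.001]]
```

>>> step_arm --plan '[[[-0.002,0.003,0.006,0],[0,0.001,0.006,0],[0,0,0.005,0],[0,0,0.002,0],[0,0,0.001,0]]]'

```text
time: 18.72
ee_pos: [508.4, -135.3, 71.4]
eef_rot: [-179.4, -2.3, 84.2]
force: [-4.2, 1.0, 16.2]
opening: 12.5
```

```bash
python3 go.py 508 -139 72 83.7 14
```

```text
t 18.72 pos [ 508.4 -135.3   71.4] yaw 84.15 rp [-179.38   -2.3 ] dyaw -0.45 d [-0.4 -3.7  0.6] F [-4.2  1.  16.2] op 12.5 q7 18.0
[[-0.0037, -0.0, -0.0007, 0.008]]
```

>>> step_arm --plan '[[[0,0,-0.001,0],[0,0,0,0],[0,0,0,0],[0,0,0,0]]]' --grip -1

```text
time: 19.05
ee_pos: [510.4, -134.9, 74.4]
eef_rot: [-179.6, -2.3, 84.2]
force: [0.1, 1.3, -0.1]
opening: 60.6
```

>>> step_arm --plan '[[[0,0,-0.008,0],[0,0,-0.02,0],[0,0,-0.025,0],[0,0,-0.02,0],[0.01,0,-0.005,0]]]'

```text
time: 19.47
ee_pos: [509.6, -130.2, 155.9]
eef_rot: [-179.4, -2.2, 84.0]
force: [0.5, -0.7, 0.7]
opening: 85.6
```

```bash
python3 tabs.py 99;python3 go.py 459 294.6 150 87.6 40; python3 -c "
from h import *
save(r.snapshot('scene'),'s2.png')"
```

```text
wrist [263. 218.] 1218 99.3 (array([ 506.9, -134.9]), array([39.3, 13.8]), 84.4)
wrist [397. 220.] 1258 99.3 (array([ 595.5, -145.6]), array([40.4, 14.4]), 83.9)
top [339. 203.] 56 98.4 (array([ 598.3, -143.6]), array([33.9, 13.3]), 88.9)
top [334. 239.] 43 98.2 (array([ 508.7, -125.5]), array([12.8, 20.1]), 0.5)
t 19.57 pos [ 509.9 -126.4  154.4] yaw 84.3 rp [-179.33   -2.36] dyaw 3.3 d [-50.9 421.   -4.4] F [-0.2  0.5 -0. ] op 85.3 q7 12.8
[[0.038, -0.008, 0.002, -0.005], [0.038, -0.008, 0.002, -0.005], [0.038, -0.008, 0.002, -0.005], [0.038, -0.008, 0.002, -0.005], [0.038, -0.008, 0.002, -0.005]]
[[0.038, -0.007, 0.002, -0.005], [0.038, -0.007, 0.002, -0.005], [0.038, -0.007, 0.002, -0.005], [0.038, -0.007, 0.002, -0.005], [0.038, -0.007, 0.002, -0.005]]
[[0.038, -0.006, 0.002, -0.005]]
```

View pics/s2.png

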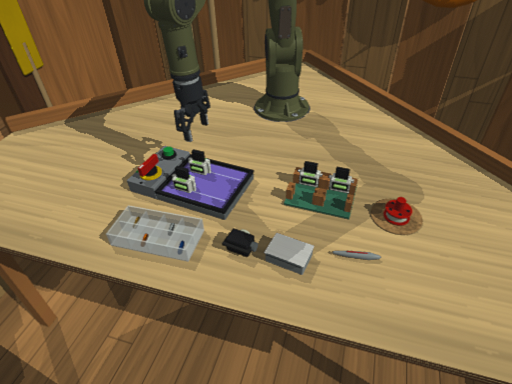

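The scene view shows two cassettes upright on the bed at (184,182) and (200,164), the reel on the mat at (397,212), and two cassettes left in the rack. Next is C.

>>> step_arm --plan '[[[0.03,-0.006,0,-0.005],[0.037,-0.009,0.001,-0.005],[0.038,-0.009,0.001,-0.005],[0.038,-0.009,0.001,-0.005],[0.038,-0.009,0.001,-0.005]]]'

```text
time: 20.03
ee_pos: [481.4, 49.7, 152.9]
eef_rot: [-179.1, -1.8, 84.5]
force: [0.7, 0.4, -0.5]
opening: 85.4
```

>>> step_arm --plan '[[[0.038,-0.007,0.002,-0.005],[0.038,-0.007,0.002,-0.005],[0.037,-0.006,0.002,-0.005],[0.035,-0.004,0.002,-0.005],[0.025,0,0.002,-0.004]]]'

```text
time: 20.45
ee_pos: [465.5, 232.7, 144.1]
eef_rot: [-178.7, -1.8, 86.1]
force: [-0.1, 1.1, 0.8]
opening: 85.2
```

```bash
python3 go.py 459 294.6 90 87.6 40
```

```text
t 20.45 pos [465.5 232.7 144.1] yaw 86.13 rp [-178.71   -1.75] dyaw 1.47 d [ -6.5  61.9 -54.1] F [-0.1  1.1  0.8] op 85.2 q7 -28.6
[[0.02, -0.003, 0.019, -0.009], [0.02, -0.003, 0.019, -0.009], [0.02, -0.003, 0.019, -0.009]]
```

>>> step_arm --plan '[[[0.023,-0.003,0.008,-0.009],[0.015,-0.002,0.012,-0.009],[0.006,0,0.014,-0.005],[0.001,0,0.012,0],[0,0,0.004,0]]]'

```text
time: 20.87
ee_pos: [457.8, 288.4, 88.9]
eef_rot: [-178.5, -1.6, 88.3]
force: [0.5, -0.8, 0.4]
opening: 85.3
```

```bash
python3 tabs.py;python3 go.py 459 294.6 54 87.6 14
```

```text
wrist [264. 232.] 2093 84.4 (array([457.1, 296.5]), array([40.2, 13.8]), 87.8)
wrist [264. 354.] 325 83.6 (array([454.7, 220.4]), array([ 7.2, 13.5]), 89.5)
top [206. 258.] 88 83.2 (array([454.9, 201.9]), array([12.7, 39. ]), 0.4)
t 20.97 pos [458.3 287.6  89.9] yaw 88.19 rp [-178.49   -1.64] dyaw -0.59 d [  0.7   7.  -35.9] F [ 0.1 -1.2 -0.4] op 85.1 q7 -30.2
[[0.002, 0.0005, 0.012, 0.003], [0.002, 0.0005, 0.012, 0.003], [0.002, 0.0005, 0.012, 0.003]]
```

>>> step_arm --plan '[[[0.005,0,0.008,0.003],[0.003,0,0.01,0],[0.001,0,0.008,0],[0,0,0.004,0],[0,0,0.001,0]]]'

```text
time: 21.38
ee_pos: [460.1, 296.6, 58.0]
eef_rot: [-178.6, -1.7, 87.8]
force: [-0.1, -0.1, -0.1]
opening: 85.3
```

```bash
python3 go.py 458.2 295.4 54 87.6 14
```

```text
t 21.38 pos [460.1 296.6  58. ] yaw 87.76 rp [-178.64   -1.71] dyaw -0.16 d [-1.9 -1.2 -4. ] F [-0.1 -0.1 -0.1] op 85.3 q7 -30.4
[[-0.0014, -0.0018, 0.004, 0.003]]
```

>>> step_arm --plan '[[[-0.001,-0.002,0.003,0],[0,0,0,0]]]'

```text
time: 21.55
ee_pos: [457.8, 295.2, 54.3]
eef_rot: [-178.6, -1.7, 87.7]
force: [-0.1, -0.5, -0.7]
opening: 85.3
```

>>> step_arm --plan '[[[0,0,0,0],[0,0,0,0],[0,0,0,0],[0,0,0,0],[0,0,0,0]]]' --grip 1

```text
time: 21.97
ee_pos: [458.5, 295.2, 55.6]
eef_rot: [-178.7, -1.8, 87.7]
force: [0.5, 1.6, -0.4]
opening: 25.4
```

>>> step_arm --plan '[[[0,0,0,0],[0,0,0,0],[0,0,0,0],[0,0,0,0]]]'

```text
time: 22.3
ee_pos: [458.8, 295.4, 56.0]
eef_rot: [-178.7, -1.8, 87.7]
force: [-0.6, -0.6, -0.4]
opening: 12.9
```

>>> step_arm --plan '[[[0,0,-0.006,0],[0,0,-0.012,0],[0,0,-0.015,0],[0,0,-0.02,0],[0,0,-0.02,0]]]'

```text
time: 22.72
ee_pos: [458.1, 289.9, 128.5]
eef_rot: [-178.4, -1.3, 87.6]
force: [0.9, -0.7, -1.7]
opening: 12.9
```

>>> step_arm --plan '[[[0,0,-0.018,0],[-0.005,0,-0.008,0]]]'

```text
time: 22.88
ee_pos: [459.0, 285.4, 159.6]
eef_rot: [-178.5, -1.5, 87.7]
force: [0.3, 0.9, -0.9]
opening: 12.8
```

```bash
python3 go.py 608 -53 155 83.7 40
```

```text
t 22.88 pos [459.  285.4 159.6] yaw 87.69 rp [-178.52   -1.51] dyaw -3.99 d [ 149.  -338.4   -4.6] F [ 0.3  0.9 -0.9] op 12.8 q7 -32.3
[[-0.033, 0.016, -0.001, 0.007], [-0.033, 0.016, -0.001, 0.007], [-0.033, 0.017, -0.001, 0.007], [-0.033, 0.017, -0.001, 0.007], [-0.033, 0.017, -0.001, 0.007]]
[[-0.033, 0.017, -0.001, 0.007], [-0.033, 0.018, -0.001, 0.007], [-0.032, 0.018, -0.001, 0.007], [-0.032, 0.018, -0.001, 0.007], [-0.032, 0.018, -0.001, 0.007]]
```

>>> step_arm --plan '[[[-0.025,0.01,-0.001,0.005],[-0.033,0.016,-0.001,0.007],[-0.033,0.016,-0.001,0.007],[-0.033,0.016,-0.001,0.007],[-0.033,0.016,-0.001,0.007]]]'

```text
time: 23.3
ee_pos: [523.2, 129.6, 163.5]
eef_rot: [-178.5, -2.0, 86.9]
force: [1.2, 1.0, -1.5]
opening: 13.0
```

>>> step_arm --plan '[[[-0.033,0.016,-0.001,0.007],[-0.033,0.016,0,0.007],[-0.032,0.017,0,0.007],[-0.025,0.015,0.002,0.005],[-0.012,0.008,0.003,0]]]'

```text
time: 23.72
ee_pos: [586.1, -24.9, 155.1]
eef_rot: [-178.5, -1.9, 84.9]
force: [-0.7, -0.6, -1.7]
opening: 12.6
```

```bash
python3 go.py 608 -53 85 83.7 14
```

```text
t 23.72 pos [586.1 -24.9 155.1] yaw 84.93 rp [-178.47   -1.89] dyaw -1.23 d [ 21.9 -28.1 -70.1] F [-0.7 -0.6 -1.7] op 12.6 q7 4.2
[[-0.0047, 0.0044, 0.0114, 0.004], [-0.0047, 0.0044, 0.0114, 0.004], [-0.0047, 0.0044, 0.0114, 0.004], [-0.0047, 0.0044, 0.0114, 0.004], [-0.0047, 0.0044, 0.0114, 0.004]]
[[-0.0047, 0.0044, 0.0114, 0.004]]
```

>>> step_arm --plan '[[[-0.01,0.008,0.008,0.007],[-0.009,0.008,0.014,0.006],[-0.006,0.005,0.016,0.003],[-0.001,0.001,0.012,0],[0,0,0.005,0]]]'

```text
time: 24.13
ee_pos: [604.0, -61.8, 98.4]
eef_rot: [-178.5, -1.7, 83.3]
force: [-0.2, 0.3, -1.8]
opening: 13.1
```

```bash
python3 go.py 608 -53 72 83.7 14
```

```text
t 24.13 pos [604.  -61.8  98.4] yaw 83.31 rp [-178.45   -1.72] dyaw 0.39 d [  4.    8.8 -26.4] F [-0.2  0.3 -1.8] op 13.1 q7 8.6
[[0.0028, 0.0012, 0.0089, -0.002], [0.0028, 0.0012, 0.0089, -0.002], [0.0028, 0.0012, 0.0089, -0.002]]
```

>>> step_arm --plan '[[[0.004,0.003,0.003,0],[0.002,0.001,0.007,0],[0,0,0.007,0],[0,0,0.004,0],[0,0,0.001,0]]]'

```text
time: 24.55
ee_pos: [607.1, -51.0, 74.6]
eef_rot: [-178.3, -1.9, 83.6]
force: [-0.5, 0.1, -1.6]
opening: 13.3
```

```bash
python3 go.py 608 -53 72 83.7 14
```

```text
t 24.55 pos [607.1 -51.   74.6] yaw 83.56 rp [-178.3    -1.87] dyaw 0.14 d [ 0.9 -2.  -2.6] F [-0.5  0.1 -1.6] op 13.3 q7 8.7
[[-0.002, 0.0012, 0.0025, -0.002]]
```

>>> step_arm --plan '[[[-0.001,0,0.002,0],[0,0,0.001,0],[0,0,0.001,0]]]'

```text
time: 24.8
ee_pos: [607.3, -50.5, 71.1]
eef_rot: [-178.3, -1.9, 83.7]
force: [-2.7, -0.4, 6.0]
opening: 13.1
```

>>> step_arm --plan '[[[0,0,0,0],[0,0,0,0],[0,0,0,0],[0,0,0,0]]]' --grip -1

```text
time: 25.13
ee_pos: [608.8, -51.0, 73.1]
eef_rot: [-178.6, -2.0, 83.7]
force: [0.6, 0.3, -0.6]
opening: 61.4
```

>>> step_arm --plan '[[[0,0,-0.008,0],[0,0,-0.02,0],[0,0,-0.025,0],[0,0,-0.02,0],[0.01,0,-0.005,0]]]'

```text
time: 25.55
ee_pos: [610.0, -47.0, 154.5]
eef_rot: [-178.4, -1.8, 83.4]
force: [-0.4, -1.4, -0.2]
opening: 85.2
```

```bash
python3 tabs.py 99;python3 go.py 455 203 150 87.6 40; python3 reel.py
```

```text
wrist [261. 215.] 1263 99.4 (array([605.2, -49.1]), array([40.4, 13.9]), 83.8)
wrist [264. 335.] 862 99.4 (array([ 596.6, -145.4]), array([39.9, 13.8]), 83.2)
wrist [155. 334.] 51 96.5 (array([ 513.1, -139.7]), array([14.2,  1.7]), 87.1)
t 25.65 pos [610.  -41.7 152.3] yaw 83.73 rp [-178.26   -1.98] dyaw 3.87 d [-155.   244.7   -2.3] F [ 0.  -0.  -0.5] op 85.2 q7 5.8
[[0.028, -0.023, 0.002, -0.008], [0.028, -0.022, 0.002, -0.008], [0.029, -0.022, 0.002, -0.008], [0.029, -0.022, 0.002, -0.008], [0.029, -0.022, 0.002, -0.008]]
[[0.029, -0.021, 0.002, -0.008], [0.029, -0.021, 0.002, -0.008], [0.03, -0.021, 0.002, -0.008]]
top [112.66666667 229.3       ] [ 9.01710665 35.48888359 67.9109544 ] knob (array([529.8, 460. ]), array([24. , 21.2]), 9.9)
```

>>> step_arm --plan '[[[0.025,-0.02,0.001,-0.006],[0.028,-0.022,0.001,-0.008],[0.029,-0.022,0.001,-0.008],[0.029,-0.022,0.001,-0.008],[0.029,-0.022,0.001,-0.008]]]'

```text
time: 26.17
ee_pos: [509.4, 100.6, 143.7]
eef_rot: [-177.6, -1.2, 85.0]
force: [0.6, -0.2, 0.8]
opening: 85.2
```

>>> step_arm --plan '[[[0.029,-0.018,0.002,-0.008],[0.022,-0.013,0.004,-0.008],[0.012,-0.006,0.008,0],[0.003,0,0.01,0],[0,0,0.01,0]]]'

```text
time: 26.58
ee_pos: [464.8, 181.1, 105.9]
eef_rot: [-177.0, -1.2, 86.9]
force: [0.2, -0.2, -0.7]
opening: 85.5
```

```bash
python3 tabs.py; python3 go.py 455 203 90 87.6 14
```

```text
wrist [246. 196.] 1891 84.4 (array([454.4, 202.8]), array([40.2, 14.1]), 87.5)
t 26.68 pos [464.  178.8 104.6] yaw 86.7 rp [-176.83   -1.03] dyaw 0.9 d [ -9.   24.2 -14.6] F [-0.3 -1.1 -0.6] op 85.8 q7 -21.3
[[0.0078, -0.0032, 0.0052, -0.005], [0.0078, -0.0031, 0.0052, -0.005], [0.0078, -0.0031, 0.0052, -0.005]]
```

>>> step_arm --plan '[[[0.01,-0.004,0,-0.005],[0.008,-0.003,0.003,-0.005],[0.004,-0.002,0.005,-0.004],[0.002,0,0.004,0],[0,0,0.002,0]]]'

```text
time: 27.1
ee_pos: [458.0, 201.0, 90.2]
eef_rot: [-176.9, -1.0, 87.0]
force: [0.1, -0.3, 0.3]
opening: 85.5
```

```bash
python3 go.py 454.5 203 54 87.6 14
```

```text
t 27.1 pos [458.  201.   90.2] yaw 87.04 rp [-176.92   -0.97] dyaw 0.56 d [ -3.5   2.  -36.2] F [ 0.1 -0.3  0.3] op 85.5 q7 -23.2
[[0.0004, -0.0005, 0.0121, -0.003], [0.0004, -0.0005, 0.0121, -0.003], [0.0004, -0.0005, 0.0121, -0.003]]
```

>>> step_arm --plan '[[[0.001,-0.003,0.008,-0.005],[0,-0.001,0.01,-0.003],[0,0,0.008,0],[0,0,0.004,0],[0,0,0.001,0]]]'

```text
time: 27.52
ee_pos: [451.9, 202.0, 55.9]
eef_rot: [-176.9, -1.0, 87.5]
force: [-0.3, -0.1, 0.2]
opening: 85.4
```

```bash
python3 go.py 454.5 203 54 87.6 14
```

```text
t 27.52 pos [451.9 202.   55.9] yaw 87.48 rp [-176.92   -0.95] dyaw 0.12 d [ 2.6  1.  -1.9] F [-0.3 -0.1  0.2] op 85.4 q7 -22.1
[[0.0011, 0.0026, 0.0018, -0.002]]
```

>>> step_arm --plan '[[[0.001,0.0025,0.001,0],[0,0,0,0]]]'

```text
time: 27.68
ee_pos: [454.2, 202.5, 53.9]
eef_rot: [-176.9, -0.9, 87.5]
force: [1.3, -0.4, 0.2]
opening: 85.8
```

>>> step_arm --plan '[[[0,0,0,0],[0,0,0,0],[0,0,0,0],[0,0,0,0],[0,0,0,0]]]' --grip 1

```text
time: 28.1
ee_pos: [455.5, 202.7, 54.9]
eef_rot: [-177.0, -1.0, 87.4]
force: [0.0, 0.1, -0.5]
opening: 25.3
```

>>> step_arm --plan '[[[0,0,0,0],[0,0,0,0],[0,0,0,0],[0,0,0,0]]]'

```text
time: 28.43
ee_pos: [456.3, 202.8, 55.6]
eef_rot: [-177.1, -1.0, 87.4]
force: [0.6, 0.5, 0.1]
opening: 12.9
```

```bash
python3 go.py 454.5 203 154 87.6 20
```

```text
t 28.43 pos [456.3 202.8  55.6] yaw 87.43 rp [-177.09   -1.01] dyaw 0.17 d [-1.8  0.2 98.4] F [0.6 0.5 0.1] op 12.9 q7 -21.9
[[0.0, -0.001, -0.02, -0.001], [0.0, -0.001, -0.02, -0.001], [0.0, -0.001, -0.02, -0.001], [0.0, -0.001, -0.02, -0.001], [0.0, -0.001, -0.02, -0.001]]
```

>>> step_arm --plan '[[[0,-0.0003,-0.006,0],[0,-0.0006,-0.012,0],[0,-0.0007,-0.015,0],[0,-0.001,-0.02,0],[0,-0.001,-0.02,0]]]'

```text
time: 28.85
ee_pos: [453.7, 199.5, 126.6]
eef_rot: [-176.8, -0.6, 87.4]
force: [0.6, 0.6, -2.4]
opening: 13.6
```

>>> step_arm --plan '[[[0,-0.001,-0.02,0],[-0.005,0,-0.01,0]]]'

```text
time: 29.02
ee_pos: [454.1, 194.9, 159.7]
eef_rot: [-176.8, -0.7, 87.5]
force: [0.6, 0.1, -1.5]
opening: 13.2
```

```bash
python3 go.py 518.6 -43.5 160 83.7 30; python3 -c "
from h import *
save(r.snapshot('scene'),'s3.png')"
```

```text
t 29.02 pos [454.1 194.9 159.7] yaw 87.48 rp [-176.81   -0.7 ] dyaw -3.78 d [  64.5 -238.4    0.3] F [ 0.6  0.1 -1.5] op 13.2 q7 -24.9
[[-0.026, 0.008, -0.001, 0.007], [-0.026, 0.008, -0.001, 0.007], [-0.026, 0.009, -0.001, 0.007], [-0.026, 0.009, -0.001, 0.007], [-0.026, 0.009, -0.001, 0.007]]
[[-0.026, 0.009, -0.001, 0.007], [-0.026, 0.009, -0.001, 0.007], [-0.026, 0.01, -0.001, 0.007], [-0.026, 0.01, -0.001, 0.007]]
```

View pics/s3.png

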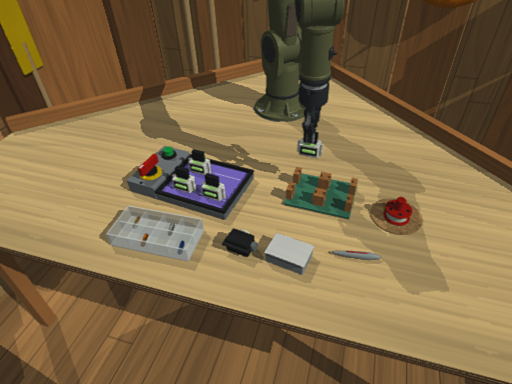

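The scene view shows the last cassette held at (311,148), three on the bed, and the rack empty.

>>> step_arm --plan '[[[-0.02,0.005,-0.001,0.004],[-0.027,0.008,-0.001,0.007],[-0.027,0.008,-0.001,0.007],[-0.027,0.008,-0.001,0.007],[-0.027,0.008,-0.001,0.007]]]'

```text
time: 29.48
ee_pos: [483.0, 65.1, 160.2]
eef_rot: [-176.7, -0.8, 86.3]
force: [0.6, 0.7, -2.2]
opening: 12.8
```

>>> step_arm --plan '[[[-0.027,0.008,0,0.007],[-0.025,0.008,0,0.007],[-0.018,0.006,0,0.006],[-0.01,0.003,0.003,0.004],[-0.004,0,0.006,0]]]'

```text
time: 29.9
ee_pos: [499.3, -33.1, 145.2]
eef_rot: [-176.5, -0.5, 84.2]
force: [0.4, 0.4, -0.8]
opening: 13.0
```

```bash
python3 go.py 518.6 -43.5 85 83.7 14
```

```text
t 29.9 pos [499.3 -33.1 145.2] yaw 84.2 rp [-176.54   -0.45] dyaw -0.5 d [ 19.3 -10.4 -60.2] F [ 0.4  0.4 -0.8] op 13.0 q7 -0.3
[[-0.0018, 0.0048, 0.0118, 0.002], [-0.0018, 0.0048, 0.0118, 0.002], [-0.0018, 0.0048, 0.0118, 0.002], [-0.0017, 0.0048, 0.0118, 0.002], [-0.0017, 0.0048, 0.0118, 0.002]]
```

>>> step_arm --plan '[[[-0.002,0.008,0.006,0],[-0.002,0.007,0.01,0.002],[-0.001,0.004,0.012,0],[0,0.002,0.012,0],[0,0,0.006,0]]]'

```text
time: 30.32
ee_pos: [514.0, -37.5, 91.0]
eef_rot: [-176.2, -0.5, 84.1]
force: [0.3, -0.1, -1.4]
opening: 12.8
```

```bash
python3 go.py 518.6 -43.5 72 83.7 14
```

```text
t 30.32 pos [514.  -37.5  91. ] yaw 84.15 rp [-176.2    -0.54] dyaw -0.45 d [  4.6  -6.  -19. ] F [ 0.3 -0.1 -1.4] op 12.8 q7 3.6
[[-0.0029, 0.0032, 0.0093, 0.004], [-0.0028, 0.0032, 0.0093, 0.004]]
```

>>> step_arm --plan '[[[-0.004,0.004,0.004,0.003],[-0.001,0.001,0.005,0],[0,0,0.004,0],[0,0,0.002,0],[0,0,0.001,0]]]'

```text
time: 30.73
ee_pos: [515.4, -41.0, 70.9]
eef_rot: [-175.9, -0.5, 84.1]
force: [-3.2, -1.2, 9.6]
opening: 13.1
```

```bash
python3 go.py 518.6 -43.5 71 83.7 14
```

```text
t 30.73 pos [515.4 -41.   70.9] yaw 84.15 rp [-175.89   -0.52] dyaw -0.45 d [ 3.2 -2.5  0.1] F [-3.2 -1.2  9.6] op 13.1 q7 5.1
[[-0.0022, 0.0035, -0.0004, 0.008]]
```

>>> step_arm --plan '[[[0,0,0,0],[0,0,0,0],[0,0,0,0],[0,0,0,0],[0,0,0,0]]]' --grip -1

```text
time: 31.15
ee_pos: [517.3, -40.7, 73.1]
eef_rot: [-176.2, -0.6, 84.2]
force: [0.2, -0.1, -0.0]
opening: 72.6
```

>>> step_arm --plan '[[[0,0,-0.008,0],[0,-0.001,-0.02,0],[0,-0.001,-0.025,0],[0,-0.001,-0.025,0],[0,0,-0.01,0]]]'

```text
time: 31.57
ee_pos: [517.9, -42.1, 163.6]
eef_rot: [-175.8, -0.5, 84.1]
force: [-0.0, 1.2, 0.5]
opening: 85.4
```

```bash
python3 tabs.py 99;python3 go.py 584.4 -264.5 160 173.7 40; python3 reel.py
```

```text
wrist [262. 203.] 1174 99.4 (array([511.4, -40.6]), array([39.7, 14. ]), 83.6)
wrist [403. 205.] 1325 99.3 (array([604.4, -49.1]), array([40.5, 14.6]), 83.2)
wrist [269. 317.] 833 99.4 (array([ 507. , -135.2]), array([41.3, 13.7]), 85.1)
top [301. 200.] 45 98.2 (array([607.1, -42. ]), array([22.3, 13.8]), 83.0)
top [297. 237.] 33 98.5 (array([512.3, -32.2]), array([20.7, 12.1]), 72.9)
t 31.67 pos [518.  -41.9 162.4] yaw 84.14 rp [-175.84   -0.53] dyaw 89.56 d [  66.4 -222.6   -2.4] F [-0.4  0.1 -0.1] op 85.4 q7 1.8
[[-0.017, 0.007, -0.0, -0.12], [-0.017, 0.005, -0.0, -0.12], [-0.018, 0.003, -0.0, -0.12], [-0.018, 0.001, -0.0, -0.12], [-0.018, -0.002, -0.0, -0.12]]
[[-0.017, -0.004, -0.0, -0.12], [-0.017, -0.006, -0.0, -0.12], [-0.016, -0.008, -0.0, -0.12], [-0.015, -0.01, -0.0, -0.12], [-0.014, -0.011, -0.0, -0.12]]
[[-0.012, -0.013, -0.0, -0.12], [-0.011, -0.014, -0.0, -0.12], [-0.009, -0.016, -0.0, -0.12]]
top [112.7358156 229.2570922] [ 9.58347508 35.78034414 67.96956487] knob (array([529.6, 460.3]), array([25.5, 23.2]), 40.7)
```

All four stand on the bed with tab tops at 99. Now the isolator.

>>> step_arm --plan '[[[-0.017,0.007,0,-0.12],[-0.017,0.005,0,-0.12],[-0.018,0.003,0,-0.12],[-0.018,0.001,0,-0.12],[-0.018,-0.002,0,-0.12]]]'

```text
time: 32.18
ee_pos: [538.2, -123.3, 146.3]
eef_rot: [-176.0, -3.6, 119.9]
force: [0.7, 0.5, 0.5]
opening: 85.7
```

>>> step_arm --plan '[[[-0.017,-0.004,0,-0.12],[-0.017,-0.006,0,-0.12],[-0.016,-0.008,0,-0.12],[-0.015,-0.01,0,-0.12],[-0.014,-0.011,0,-0.12]]]'

```text
time: 32.6
ee_pos: [560.2, -210.2, 129.8]
eef_rot: [-178.6, -6.3, 155.7]
force: [0.1, 0.2, 0.2]
opening: 85.2
```

```bash
python3 go.py 584.4 -264.5 130 173.7 40
```

```text
t 32.6 pos [ 560.2 -210.2  129.8] yaw 155.73 rp [-178.56   -6.29] dyaw 17.97 d [ 24.2 -54.3   0.2] F [0.1 0.2 0.2] op 85.2 q7 92.1
[[-0.015, -0.013, -0.001, -0.105], [-0.013, -0.015, -0.001, -0.105], [-0.012, -0.016, -0.001, -0.105]]
```

>>> step_arm --plan '[[[-0.012,-0.01,-0.003,-0.06],[-0.01,-0.01,-0.003,-0.06],[-0.008,-0.012,-0.003,-0.06],[-0.005,-0.008,-0.002,-0.06],[-0.002,-0.002,0,-0.03]]]'

```text
time: 33.02
ee_pos: [576.5, -267.3, 123.7]
eef_rot: [179.6, -7.6, 172.0]
force: [-0.8, -0.8, 1.1]
opening: 85.3
```

```bash
python3 go.py 584.4 -264.5 130 173.7 15
python3 - <<'E'
from h import *
s=r.snapshot("wrist");save(s,"w5.png")
C=cloud(s);H=hsv(s);h,S,V=H[...,0],H[...,1],H[...,2]
m=(((h<6)|(h>174))&(S>150)&(V>50))&(C[...,2]>85)
for b,st,c in blobs(m,50): print(c,st[4],rect(C[b]),np.nanmedian(C[b][:,2]))
E
```

```text
t 33.02 pos [ 576.5 -267.3  123.7] yaw 172.04 rp [179.55  -7.59] dyaw 1.66 d [7.9 2.8 6.3] F [-0.8 -0.8  1.1] op 85.3 q7 112.6
[[-0.007, 0.004, -0.007, -0.029]]
[267.57551164 235.45518701] 2834 (array([ 583.5, -264.6]), array([14. , 80.3]), 83.5) 93.37935718925398
```

View pics/w5.png

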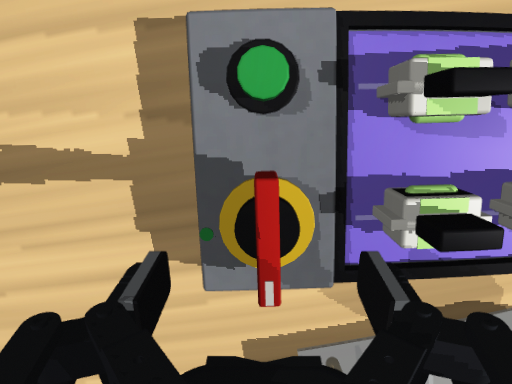

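The wrist view shows the bar at (267,235) with its white mark at (268,293) toward the base side of its off dot, the green dot at (206,233) and the button at (262,72). I descend around the bar.

>>> step_arm --plan '[[[-0.005,0.003,0,-0.02],[0,0,0.008,0],[0,0,0.01,0],[0,0,0.006,0],[0,0,0.001,0]]]' --grip -0.5

```text
time: 33.48
ee_pos: [575.4, -261.0, 89.2]
eef_rot: [179.2, -8.2, 173.2]
force: [-1.0, 0.6, -0.0]
opening: 63.8
```

```bash
python3 go.py 584 -264.6 70 173.7 15
```

```text
t 33.48 pos [ 575.4 -261.    89.2] yaw 173.23 rp [179.23  -8.16] dyaw 0.47 d [  8.6  -3.6 -19.2] F [-1.   0.6 -0. ] op 63.8 q7 113.7
[[-0.006, -0.001, 0.009, -0.004], [-0.006, -0.001, 0.009, -0.004]]
```

>>> step_arm --plan '[[[-0.006,-0.002,0.004,-0.004],[-0.005,-0.001,0.007,-0.004],[-0.001,0,0.005,0],[0,0,0.002,0],[0,0,0,0]]]'

```text
time: 33.9
ee_pos: [585.0, -263.5, 66.2]
eef_rot: [179.1, -8.2, 173.8]
force: [-0.8, 0.0, 1.0]
opening: 64.4
```

```bash
python3 go.py 584 -264.6 70 173.7 15
```

```text
t 33.9 pos [ 585.  -263.5   66.2] yaw 173.82 rp [179.11  -8.24] dyaw -0.12 d [-1.  -1.1  3.8] F [-0.8  0.   1. ] op 64.4 q7 114.5
[[0.001, -0.001, -0.004, 0.002]]
```

>>> step_arm --plan '[[[0.001,-0.001,-0.002,0],[0,0,0,0],[0,0,0,0],[0,0,0,0],[0,0,0,0]]]' --grip 0.56

```text
time: 34.32
ee_pos: [584.6, -265.1, 69.7]
eef_rot: [179.1, -8.1, 173.8]
force: [0.0, -0.2, -0.5]
opening: 18.4
```

>>> step_arm --plan '[[[0,0,0,0],[0,0,0,0]]]'

```text
time: 34.48
ee_pos: [584.8, -265.3, 70.3]
eef_rot: [179.1, -8.1, 173.8]
force: [-1.0, 0.4, -0.2]
opening: 18.6
```

```bash
python3 go.py 584 -264.6 70 93.7 15
```

```text
t 34.48 pos [ 584.8 -265.3   70.3] yaw 173.78 rp [179.14  -8.09] dyaw -80.08 d [-0.8  0.7 -0.3] F [-1.   0.4 -0.2] op 18.6 q7 114.6
[[0.0, 0.0, 0.0, 0.116], [0.0, 0.0, 0.0, 0.116], [0.0, 0.0, 0.0, 0.116], [0.0, 0.0, 0.0, 0.116], [0.0, 0.0, 0.0, 0.116]]
[[0.0, 0.0, 0.0, 0.116], [0.0, -0.0, 0.0, 0.116], [0.0, -0.0, 0.0, 0.116], [0.0, -0.0, 0.0, 0.116], [0.0, -0.0, 0.0, 0.116]]
[[0.0, -0.0, 0.0, 0.116], [0.0, -0.0, 0.0, 0.116]]
```

Run:
```python
from h import *
for n in("scene","top"): 
    s=r.snapshot(n); save(s,n+"6.png"); C=cloud(s)
    m=(abs(C[...,2]-98)<6)&(s["img"].max(2)<90)&(C[...,1]>-200)&(C[...,1]<30)&(C[...,0]>450)&(C[...,0]<680)
    for b,st,c in blobs(m,15): print(n,c.round(0),st[4],rect(C[b]))
```

```text
scene [198. 152.] 48 (array([ 511.1, -136.2]), array([39.1, 13.9]), 83.2)
scene [226. 158.] 51 (array([514.4, -40.9]), array([38.4, 14.3]), 80.8)
scene [182. 169.] 65 (array([ 599.1, -146.7]), array([40.9, 18.2]), 75.9)
scene [212. 176.] 60 (array([608.3, -49.2]), array([36.4, 16. ]), 80.8)
top [304. 200.] 84 (array([605.9, -49.8]), array([37.9, 14. ]), 83.1)
top [341. 204.] 88 (array([ 597.2, -146.1]), array([39.2, 13.8]), 84.3)
top [301. 237.] 86 (array([512.4, -40.6]), array([38.5, 13.6]), 84.0)
top [338. 239.] 86 (array([ 508.3, -135.1]), array([38.9, 13.9]), 84.4)
```

View pics/scene6.png

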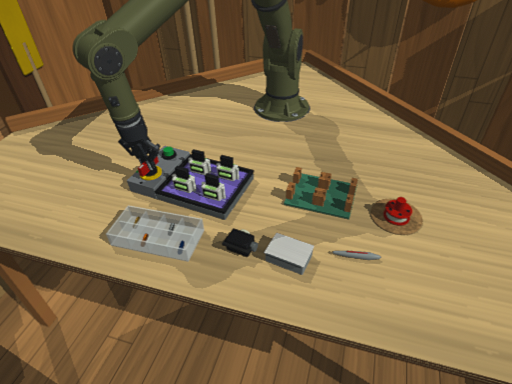

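All four cassettes are upright on the bed and the reel is on the mat at (397,212). I turn the isolator.

>>> step_arm --plan '[[[0,0,0,0.06],[0,0,0,0.09],[0,0,0,0.09],[0,0,0,0.09],[0,0,0,0.09]]]'

```text
time: 35.0
ee_pos: [584.9, -265.9, 70.4]
eef_rot: [-177.3, -7.6, 148.5]
force: [-0.2, -0.8, -0.0]
opening: 18.8
```

```bash
python3 go.py 584 -264.6 70 93.7 15
```

```text
t 35.0 pos [ 584.9 -265.9   70.4] yaw 148.53 rp [-177.34   -7.62] dyaw -54.83 d [-0.9  1.3 -0.4] F [-0.2 -0.8 -0. ] op 18.8 q7 91.7
[[0.0, 0.0, 0.0, 0.12], [0.0, 0.0, 0.0, 0.12], [0.0, 0.0, 0.0, 0.12], [0.0, 0.0, 0.0, 0.12], [0.0, -0.0, 0.0, 0.12]]
[[0.0, -0.0, 0.0, 0.12], [0.0, -0.0, 0.0, 0.12], [0.0, -0.0, 0.0, 0.12]]
```

>>> step_arm --plan '[[[0,0,0,0.1],[0,0,0,0.1],[0,0,0,0.1],[0,0,0,0.1],[0,0,0,0.1]]]'

```text
time: 35.42
ee_pos: [584.3, -266.8, 70.2]
eef_rot: [-173.8, -5.2, 118.4]
force: [-0.9, 0.3, 1.0]
opening: 18.9
```

>>> step_arm --plan '[[[0,0,0,0.1],[0,0,0,0.1],[0,0,0,0.1],[0,0,0,0.06]]]'

```text
time: 35.75
ee_pos: [583.8, -266.7, 70.1]
eef_rot: [-172.3, -2.6, 96.7]
force: [-0.5, 0.3, 1.0]
opening: 18.6
```

```bash
python3 go.py 584 -264.6 70 93.7 15
```

```text
t 35.75 pos [ 583.8 -266.7   70.1] yaw 96.69 rp [-172.26   -2.57] dyaw -2.99 d [ 0.2  2.1 -0.1] F [-0.5  0.3  1. ] op 18.6 q7 44.6
[[0.002, 0.0, 0.0, 0.052]]
```

>>> step_arm --plan '[[[0,0,0,0.05],[0,0,0,0.03],[0,0,0,0],[0,0,0,0]]]'

```text
time: 36.08
ee_pos: [583.9, -266.1, 69.7]
eef_rot: [-172.0, -1.9, 91.9]
force: [-0.2, 0.6, -0.9]
opening: 18.6
```

>>> step_arm --plan '[[[0,0,0,0],[0,0,0,0],[0,0,0,0]]]' --grip -0.3

```text
time: 36.33
ee_pos: [584.0, -265.9, 69.7]
eef_rot: [-172.0, -1.9, 92.0]
force: [0.7, -0.7, 0.2]
opening: 54.2
```

>>> step_arm --plan '[[[0,0,-0.01,0],[0,-0.002,-0.02,0],[0,-0.003,-0.025,0],[0,-0.002,-0.015,0],[0,0,0,0]]]'

```text
time: 36.75
ee_pos: [586.3, -268.1, 143.7]
eef_rot: [-171.9, -2.0, 92.0]
force: [0.3, -0.6, 0.9]
opening: 55.5
```

```bash
cat > iso.py <<'E'
from h import *
for n in("wrist","top"):
    s=r.snapshot(n);save(s,n+"_%.1f.png"%r.sense()["time"])
    C=cloud(s);H=hsv(s);h,S,V=H[...,0],H[...,1],H[...,2]
    m=(((h<6)|(h>174))&(S>150)&(V>50))&(C[...,2]>85)&(C[...,1]<-180)
    for b,st,c in blobs(m,30): print(n,"bar",c,st[4],rect(C[b]),np.nanmedian(C[b][:,2]))
    m=(h>45)&(h<85)&(S>90)&(V>30)&(C[...,2]>66)&(C[...,1]<-180)
    for b,st,c in blobs(m,30): print(n,"btn",c,st[4],rect(C[b]),np.nanmedian(C[b][:,2]))
E
python3 iso.py; python3 go.py 485.5 -253.5 110 87.6
```

```text
wrist bar [273.3048 201.436 ] 2500 (array([ 583.9, -264.5]), array([14.2, 80.4]), 3.3) 93.35646916139795
wrist btn [142.96709585 172.77539342] 1398 (array([ 485.2, -253.4]), array([31.6, 31. ]), 55.1) 71.52065068430423
top bar [384.63448276 209.57931034] 145 (array([ 582.6, -261.2]), array([19.7, 73.4]), 6.8) 92.27819800816724
top btn [379.70786517 247.33707865] 89 (array([ 488.8, -249.2]), array([22.5, 30.8]), 57.9) 70.23191210109417
t 36.85 pos [ 585.3 -267.2  140.9] yaw 92.01 rp [-171.72   -2.08] dyaw -4.41 d [-99.8  13.7 -30.9] F [-0.6 -0.2 -0.6] op 55.3 q7 39.1
[[0.005, -0.031, 0.015, 0.026], [0.005, -0.031, 0.015, 0.026], [0.004, -0.031, 0.015, 0.026]]
```

The isolator is on: the bar lies at 93.3° against an expected 93.7°. The button measures (485.2,-253.4), top at 71.5. I move above it with the fingers shut.

>>> step_arm --plan '[[[0.004,-0.025,0.002,0],[0.004,-0.028,0.002,0],[0.003,-0.022,0,0],[0.002,-0.012,0,0],[0,-0.004,0,0]]]' --grip 1

```text
time: 37.27
ee_pos: [489.0, -254.6, 143.2]
eef_rot: [-171.2, -2.2, 92.2]
force: [0.7, -0.7, -0.4]
opening: -0.2
```

```bash
python3 go.py 485.2 -253.4 80 92 14
```

```text
t 37.27 pos [ 489.  -254.6  143.2] yaw 92.21 rp [-171.17   -2.25] dyaw -0.21 d [ -3.8   1.2 -63.2] F [ 0.7 -0.7 -0.4] op -0.2 q7 38.9
[[-0.0002, 0.0012, 0.0126, 0.001], [-0.0002, 0.0012, 0.0126, 0.001], [-0.0002, 0.0012, 0.0126, 0.001], [-0.0002, 0.0012, 0.0126, 0.001], [-0.0002, 0.0012, 0.0126, 0.001]]
```

>>> step_arm --plan '[[[0,0.001,0.012,0],[0,0.001,0.014,0],[0,0.001,0.014,0],[0,0.001,0.008,0],[0,0,0.003,0]]]'

```text
time: 37.68
ee_pos: [485.7, -251.2, 85.5]
eef_rot: [-171.1, -2.3, 92.3]
force: [-0.7, 0.6, 0.4]
opening: -0.2
```

```bash
python3 go.py 485.2 -253.4 76 92 14
```

```text
t 37.68 pos [ 485.7 -251.2   85.5] yaw 92.29 rp [-171.15   -2.31] dyaw -0.29 d [-0.5 -2.2 -9.5] F [-0.7  0.6  0.4] op -0.2 q7 40.5
[[-0.0026, 0.0009, 0.0094, 0.005]]
```

>>> step_arm --plan '[[[-0.002,0.0005,0.004,0],[0,0.0005,0.003,0],[0,0.0005,0.002,0],[0,0,0.001,0]]]'

```text
time: 38.02
ee_pos: [486.2, -252.8, 72.4]
eef_rot: [-171.0, -2.3, 92.3]
force: [0.6, -0.2, -0.2]
opening: 0.0
```

>>> step_arm --plan '[[[0,0.0003,0.002,0],[0,0.0003,0.002,0]]]'

```text
time: 38.18
ee_pos: [486.4, -252.9, 68.9]
eef_rot: [-171.0, -2.3, 92.3]
force: [-1.8, 0.0, 1.5]
opening: 0.0
```

>>> step_arm --plan '[[[0,0.0002,0.0015,0],[0,0.0002,0.0015,0]]]'

```text
time: 38.35
ee_pos: [486.4, -252.9, 66.4]
eef_rot: [-171.0, -2.3, 92.3]
force: [-0.9, 0.2, 2.6]
opening: 0.0
```

>>> step_arm --plan '[[[0,0.0002,0.001,0],[0,0.0002,0.001,0]]]'

```text
time: 38.52
ee_pos: [486.5, -252.9, 64.8]
eef_rot: [-171.0, -2.3, 92.3]
force: [-1.3, 1.1, 7.4]
opening: -0.4
```

>>> step_arm --plan '[[[0,0,0.0005,0],[0,0,0.0003,0]]]'

```text
time: 38.68
ee_pos: [486.4, -252.9, 65.0]
eef_rot: [-171.1, -2.3, 92.3]
force: [-2.4, 1.0, 4.3]
opening: -0.2
```

>>> step_arm --plan '[[[0,0,0.0003,0],[0,0,0.0003,0]]]'

```text
time: 38.85
ee_pos: [486.4, -252.9, 65.0]
eef_rot: [-171.1, -2.4, 92.3]
force: [-3.2, 0.4, 5.1]
opening: 0.2
```

>>> step_arm --plan '[[[0,0,0.0004,0],[0,0,0.0004,0],[0,0,0.0004,0],[0,0,0.0004,0],[0,0,0.0004,0]]]'

```text
time: 39.27
ee_pos: [486.4, -252.9, 64.9]
eef_rot: [-171.1, -2.4, 92.3]
force: [-1.5, 0.9, 7.3]
opening: -0.1
```

>>> step_arm --plan '[[[0,0,0.0004,0],[0,0,0.0004,0],[0,0,0.0004,0],[0,0,0.0004,0],[0,0,0.0004,0]]]'

```text
time: 39.68
ee_pos: [486.4, -252.9, 64.9]
eef_rot: [-171.2, -2.5, 92.3]
force: [-2.3, 0.9, 6.9]
opening: -0.2
```

>>> step_arm --plan '[[[0,0,0.0004,0],[0,0,0.0004,0],[0,0,0.0004,0],[0,0,0.0004,0],[0,0,0.0004,0]]]'

```text
time: 40.1
ee_pos: [486.4, -252.9, 64.9]
eef_rot: [-171.2, -2.5, 92.3]
force: [-3.4, 0.7, 6.3]
opening: 0.0
```

```bash
python3 iso.py|grep -v wrist; python3 go.py 485 -253 58 92 10
```

```text
top bar [385.16666667 209.59333333] 150 (array([ 584.9, -263.4]), array([13.5, 77.4]), 1.1) 92.24760711057206
t 40.2 pos [ 486.5 -252.9   64.9] yaw 92.31 rp [-171.21   -2.54] dyaw -0.31 d [-1.5 -0.1 -6.9] F [-2.5  1.1  7.2] op -0.4 q7 41.6
[[-0.0003, -0.0004, 0.007, 0.005]]
```

The hold at 64.9 mm and 6–7 N lasted over 1.3 s. I press fully down.

>>> step_arm --plan '[[[0,0.0002,0.0015,0],[0,0.0002,0.002,0],[0,0.0002,0.002,0]]]'

```text
time: 40.45
ee_pos: [486.5, -253.0, 62.3]
eef_rot: [-171.2, -2.6, 92.3]
force: [-3.0, 1.9, 11.9]
opening: 0.1
```

>>> step_arm --plan '[[[0,0.0002,0.002,0],[0,0.0002,0.002,0],[0,0.0002,0.002,0]]]'

```text
time: 40.7
ee_pos: [486.6, -253.0, 59.9]
eef_rot: [-171.3, -2.7, 92.3]
force: [-3.9, 2.5, 12.3]
opening: 0.3
```

>>> step_arm --plan '[[[0,0.0002,0.002,0],[0,0.0002,0.002,0],[0,0.0002,0.002,0]]]'

```text
time: 40.95
ee_pos: [486.7, -253.0, 58.4]
eef_rot: [-171.3, -2.9, 92.3]
force: [-4.1, 3.2, 19.1]
opening: -0.2
```

>>> step_arm --plan '[[[0,0.0002,0.002,0],[0,0.0002,0.002,0],[0,0.0002,0.002,0]]]'

```text
time: 41.2
ee_pos: [486.7, -253.0, 58.4]
eef_rot: [-171.4, -3.1, 92.3]
force: [-4.8, 2.9, 17.4]
opening: -0.1
```

The press bottomed out: 6.5 mm past halfway at 17–19 N. I release and go back to the isolator.

>>> step_arm --plan '[[[0,0,-0.01,0],[0,-0.002,-0.02,0],[0,-0.003,-0.025,0],[0,-0.003,-0.02,0],[0,0.005,-0.005,0]]]'

```text
time: 41.62
ee_pos: [495.7, -257.8, 139.6]
eef_rot: [-171.4, -3.0, 92.2]
force: [-0.1, -0.9, 0.2]
opening: -0.1
```

>>> step_arm --plan '[[[0,0.025,0,0],[0,0.03,0,0],[0,0.022,0,0],[0,0.01,0,0],[0,0.002,0,0]]]' --grip -0.3

```text
time: 42.03
ee_pos: [591.4, -253.2, 124.2]
eef_rot: [-171.9, -3.0, 92.3]
force: [-0.3, 0.7, 0.4]
opening: 55.4
```

```bash
python3 iso.py; python3 go.py 584 -265.5 110 92 14
```

```text
wrist bar [260.00453594 235.49720865] 2866 (array([ 583.9, -264.2]), array([14.3, 80.2]), 3.4) 93.36393818478439
wrist btn [123.94916345 200.3005148 ] 1554 (array([ 484.9, -252.9]), array([31.5, 31.2]), 68.6) 71.50815250176336
top bar [380.96261682 209.74766355] 107 (array([ 584.8, -248.9]), array([13.6, 49. ]), 0.8) 91.5867260074358
t 42.13 pos [ 589.4 -253.5  124.5] yaw 92.2 rp [-171.8    -3.03] dyaw -0.2 d [ -5.4 -12.  -14.5] F [ 0.1  0.2 -0.9] op 55.8 q7 39.0
[[-0.0063, -0.0019, 0.0073, 0.002], [-0.0063, -0.0019, 0.0073, 0.002]]
```

Isolator still on, button up at 71.5.

>>> step_arm --plan '[[[-0.008,-0.003,0.006,0],[-0.005,0,0.01,0],[-0.001,0.001,0.012,0],[0,0.001,0.008,0],[0,0,0.003,0]]]'

```text
time: 42.55
ee_pos: [578.7, -269.4, 81.8]
eef_rot: [-171.8, -3.0, 91.9]
force: [-0.6, -0.3, -0.5]
opening: 55.6
```

```bash
python3 go.py 584 -265.5 70 92.5 14
```

```text
t 42.55 pos [ 578.7 -269.4   81.8] yaw 91.9 rp [-171.76   -3.  ] dyaw 0.6 d [  5.3   3.9 -11.8] F [-0.6 -0.3 -0.5] op 55.6 q7 41.2
[[0.0031, 0.0071, 0.011, -0.01]]
```

>>> step_arm --plan '[[[0.003,0.005,0.003,-0.01],[0.001,0.002,0.004,0],[0,0,0.003,0],[0,0,0,0]]]'

```text
time: 42.88
ee_pos: [583.2, -263.4, 68.4]
eef_rot: [-171.7, -3.2, 92.5]
force: [-0.9, 0.5, -0.4]
opening: 55.4
```

```bash
python3 go.py 584 -265.5 70 92.5 14
```

```text
t 42.88 pos [ 583.2 -263.4   68.4] yaw 92.48 rp [-171.67   -3.19] dyaw 0.02 d [ 0.8 -2.1  1.6] F [-0.9  0.5 -0.4] op 55.4 q7 41.4
[[-0.002, 0.0005, -0.0018, -0.0]]
```

>>> step_arm --plan '[[[-0.002,0,-0.001,0],[0,0,0,0],[0,0,0,0],[0,0,0,0],[0,0,0,0]]]' --grip 0.54

```text
time: 43.3
ee_pos: [584.4, -265.5, 70.4]
eef_rot: [-171.8, -3.2, 92.6]
force: [-0.2, 0.0, 0.0]
opening: 19.9
```

>>> step_arm --plan '[[[0,0,0,-0.06],[0,0,0,-0.1],[0,0,0,-0.1],[0,0,0,-0.1],[0,0,0,-0.1]]]'

```text
time: 43.72
ee_pos: [582.7, -264.4, 71.1]
eef_rot: [-174.0, -6.8, 119.7]
force: [-0.9, 0.8, 1.0]
opening: 19.8
```

```bash
python3 go.py 584 -265 70 173.7 14
```

```text
t 43.72 pos [ 582.7 -264.4   71.1] yaw 119.75 rp [-174.     -6.81] dyaw 53.95 d [ 1.3 -0.6 -1.1] F [-0.9  0.8  1. ] op 19.8 q7 66.3
[[-0.0002, 0.0001, 0.0001, -0.118], [-0.0002, 0.0001, 0.0001, -0.118], [-0.0002, 0.0001, 0.0001, -0.118], [-0.0002, 0.0, 0.0001, -0.118], [-0.0002, 0.0, 0.0001, -0.118]]
[[-0.0002, 0.0, 0.0001, -0.118], [-0.0002, -0.0, 0.0001, -0.118], [-0.0002, -0.0, 0.0001, -0.118]]
```

>>> step_arm --plan '[[[0,0,0,-0.1],[0,0,0,-0.1],[0,0,0,-0.1],[0,0,0,-0.1],[0,0,0,-0.1]]]'

```text
time: 44.13
ee_pos: [581.9, -264.2, 72.3]
eef_rot: [-178.3, -9.0, 150.0]
force: [0.6, 0.1, 0.3]
opening: 19.7
```

>>> step_arm --plan '[[[0,0,0,-0.1],[0,0,0,-0.1],[0,0,0,-0.1],[0,0,0,-0.07],[0,0,0,-0.03]]]'

```text
time: 44.55
ee_pos: [581.9, -265.2, 73.4]
eef_rot: [177.9, -8.8, 174.5]
force: [0.0, -1.2, 0.4]
opening: 19.8
```

```bash
python3 go.py 584 -265 70 174.5 14
```

```text
t 44.55 pos [ 581.9 -265.2   73.4] yaw 174.5 rp [177.87  -8.75] dyaw 0.0 d [ 2.1  0.2 -3.4] F [ 0.  -1.2  0.4] op 19.8 q7 116.0
[[-0.0026, 0.0003, 0.0031, -0.0]]
```

>>> step_arm --plan '[[[0,0,0,0],[0,0,0,0],[0,0,0,0]]]' --grip -0.3

```text
time: 44.8
ee_pos: [582.0, -265.9, 74.1]
eef_rot: [177.9, -8.7, 174.4]
force: [0.4, -0.0, 0.1]
opening: 54.7
```

>>> step_arm --plan '[[[0,0,-0.01,0],[0,0,-0.02,0],[0,0,-0.025,0],[0,0,-0.025,0],[0,0,-0.015,0]]]'

```text
time: 45.22
ee_pos: [593.6, -269.6, 169.0]
eef_rot: [177.8, -9.2, 174.2]
force: [0.8, 0.2, -0.4]
opening: 55.0
```

>>> step_arm --plan '[[[0,0,-0.015,0],[0,0,-0.01,0],[0,0,-0.004,0],[0,0,0,0],[0,0,0,0]]]'

```text
time: 45.63
ee_pos: [601.0, -272.6, 206.3]
eef_rot: [178.0, -8.7, 174.1]
force: [-0.7, -0.5, -0.5]
opening: 55.6
```

```bash
python3 iso.py; python3 reel.py
python3 - <<'E'
from h import *
for n in("scene","top"): 
    s=r.snapshot(n); save(s,n+"9.png"); C=cloud(s)
    m=(abs(C[...,2]-98)<6)&(s["img"].max(2)<90)&(C[...,1]>-200)&(C[...,1]<30)&(C[...,0]>450)&(C[...,0]<680)
    for b,st,c in blobs(m,15): print(n,c.round(0),st[4],rect(C[b]))
st=r.sense();print(st["ee_pos"],st["qd"].round(1),st["force"])
E
```

```text
wrist bar [264.92433538 176.60599864] 1467 (array([ 583.8, -264.4]), array([13.4, 78.7]), 83.6) 93.38724584843817
wrist btn [264.35866781  59.6498719 ] 1171 (array([ 484.4, -253.4]), array([31.5, 31.2]), 38.5) 71.47696597294384
top bar [385.86419753 211.22839506] 162 (array([ 583.9, -263.7]), array([15.1, 77.4]), 84.4) 91.60867728508845
top btn [380.77477477 248.13513514] 111 (array([ 485. , -252.8]), array([28.5, 29. ]), 0.1) 70.12638365807106
top [112.34622468 229.25598527] [10.3030291  35.8723537  67.69689286] knob (array([529.8, 459.9]), array([23.7, 23.1]), 2.0)
scene [198. 152.] 47 (array([ 511.5, -135.3]), array([38.9, 14.2]), 89.0)
scene [226. 158.] 50 (array([513.6, -42.3]), array([39.9, 16.3]), 85.6)
scene [181. 169.] 65 (array([ 599. , -146.5]), array([43.2, 14.2]), 80.0)
scene [212. 177.] 67 (array([608.1, -49.1]), array([38.9, 16.3]), 87.1)
top [304. 200.] 86 (array([606.4, -49.2]), array([38.3, 14.5]), 81.9)
top [341. 204.] 89 (array([ 597.3, -146.2]), array([39.1, 14. ]), 83.2)
top [301. 237.] 83 (array([512.2, -40.8]), array([38.7, 13.3]), 84.0)
top [338. 239.] 89 (array([ 508.3, -135. ]), array([38.4, 13.9]), 84.4)
[ 600.61582539 -272.30870094  205.44138448] [ 0.1 -0.1  0.1 -0.3  0.  -0.   0. ] [0.24547738 0.18747739 0.2695829 ]
```

View pics/scene9.png

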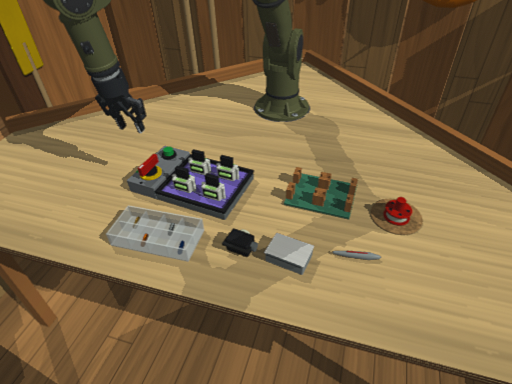

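The view shows four cassettes on the bed around (206,175), the reel centred on the mat at (397,212), the isolator bar back at -6.3° (off), the button up, and the bystanders where they were. I hand in the job.

```bash
python3 -c "
from plant import r
print(r.close_job())"
```

```text
the job is handed in; nothing more can be done
None
```

The job is done and handed in at about 46 s. The hand-in returns no verdict.

**What I did:**
- Moved the reel to the cork mat.
- Lifted all four cassettes straight up out of the rack and stood them on the light bed, with the isolator still off.
- Turned the isolator on, then held the button at its halfway stop for about 1.5 s at 4–7 N.
- Pressed the button fully down: it stopped 6.5 mm below the halfway stop at 17–19 N.
- Released the button and turned the isolator off.

**Last checks:**
- **Cassettes:** all four tabs were seen in both the top and scene views at about 98–99 mm, so the cassettes are standing on the bed. They have not moved since they were placed.
- **Reel:** centre at about (530, 460), roughly 5 mm from the mat's centre. Knob and flange heights fit a reel lying flat on the mat.
- **Isolator:** bar at -6.3°, matching the charger's yaw, so it is off.
- **Button:** top at 71.5 mm, so it is up.
- **Robot and bystanders:** the arm is clear and still. The bystanders look unmoved in the scene view, though I did not measure them.

**Disagreements:** the top and wrist views differed by up to 3 mm. The tool's tilt crept up to about 9° over the run, because the moves could not correct it. This did not visibly upset any grasp or placing.

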